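# Close up the stacking palette pots

### The arm

A 6-joint arm with a two-finger parallel gripper is mounted at the origin on a cart in front of the work surface, level with it; the furniture and walls round the work are solid. World frame = base frame: x ahead of the robot, y to its left, z up, the work surface at z = 0. Lengths are in m, angles in rad, forces in N, time in s.
With the tool pointing down it reaches from about 0.375 to 0.975 m from the base axis. Payload 3.8 kg.
Tool frame: the origin (TCP) lies where the fingers leave the gripper's body, on its centre line; the fingertips stand 73 mm ahead of it and the grasp point (between the pads) lies 54 mm ahead of it; z points along the fingers, y is the line along which they close (so a half turn about z gives the same grasp; the last joint's range is limited). The gripper opens to 85 mm and grips with 20 to 120 N. Pads are 22 mm wide; open, the fingers measure 114 mm over their backs; the gripper's body (76 mm by 85 mm) begins 54 mm behind the grasp point. The pads swing forward as they close: fully open they stand 13 mm farther back than shut.
Start: joints at [-1.247, 0.264, 1.604, -0, 1.274, -0.037], TCP at [0.238, -0.632, 0.304] pointing down, gripper open.
Joint ranges: [-2.63, 2.63], [-0.94, 2.18], [0.31, 2.57], [-1.31, 4.45], [0, 2.66], [-2.55, 2.55]. Speed limits (rad/s): [2.57, 2.57, 3.14, 3.14, 3.14, 3.14].

### API

Orientations are given as a rotation vector (axis times angle).
In Python, from workcell import read_state, viewer, bot gives the robot as it stands.
- The arm moves only by the tool jog_arm, never from a script. Its argument "increments" is a list that holds one entry, the list of rows, each a list of 7 numbers: the shift along the tool's x, y, z in units of 30 mm (1.0 is 30 mm), then the turn, a rotation vector about the tool's x, y, z in units of 6 degrees (1.0 is 6 degrees), then the opening, from -1 (shut) to 1 (fully open). A call has exactly 5 rows; each row shifts and turns the commanded pose from where the row before left it, along the tool's axes as they then stand; what a row does not reach is not made up. A row lasts 1/12 s, in which the tool goes at most 41.7 mm and 7.16 degrees, less where a joint would pass 70% of its speed; a pose out of reach is approached as far as the arm can. A call is refused whole if a number of a shift passes 1 or a number of a turn 1, either way. A call with a gripper value outside its range is refused whole. The fingers move at their own pace and stop on an object; "force" is the grip in N (left out, the last holds). Time passes only in rows, so rows that do not move let the fingers close, or fill a call up. It gives the time, the measured TCP pose, the force, the opening and the grip force at its end, in the units of the state.
- read_state(): the state, without advancing time (a new reading comes with each control period).
- viewer.read_camera(name): name is "scene" or "top" or "wrist"; returns (picture, depth): 420x560x3 uint8, blue, green, red; 420x560 float32, m along the optical axis (not along the pixel's ray), 0 where there is no reading.
- viewer.camera_params(name): a dict with "fx", "fy", "cx", "cy" (pixels), "R" (3x3) and "t" (3): a world point X has camera coordinates R X + t; the wrist camera has in their place "hand_eye" (4x4, takes a point from camera to tool coordinates, whose origin is the TCP and whose axes are the flange's). Camera axes: x right, y down, z forward; pixel columns grow to the right and rows downward; lengths in m; the calibration is good to about 2 mm. The wrist camera is an equidistant fisheye: a pixel r from the principal point sees the ray r / f radians off the axis. A picture is of the moment at which its call begins: read the wrist's pose just before it. camera_params takes no time and is no camera call.
- bot.finish_job(): hands the job in; it is judged then, once.
The state is a dict: "time": time; "q": joint angles; "joint_vel": joint speeds; "joint_torque": joint torques, N m; "tool_pos": TCP position; "tcp_rot": TCP orientation; "wrist_force": force on the tool from outside, world axes, zero at the start; "torque": the same for the moment, N m; "width": opening from 0.0 (shut) to 1.0 (fully open); "grip_force": force on a finger pad.
Only numpy, scipy, OpenCV 4.12 (cv2) and the standard library are available. Lean on these libraries where they do the work, as an engineer would, in place of code of your own. Each camera call takes 0.05 s, during which the arm holds its last target. There are 200 camera calls.

### The job

Close the set of white palette pots up for the night: build the stack on the round wooden stand from the bottom up, the large pot in the hollow of the stand, then the medium pot in the mouth of the large one, then the small pot in the mouth of the medium one, and last the knobbed lid on the small pot. Every piece must sit level and fully down in the one below and be let go before you fetch the next; leave the little jar, the dropper bottle and the pumice stone where they are.

Things in the scene. Friction and masses are not known exactly. Their poses are not given: they have to be found in the camera images.
- stand: Round wooden stand lying on the table, fixed: 78 mm across, 12 mm high, with a hollow in the top 71 mm across and 4 mm deep (hollow floor 8 mm above the table). Origin at the centre of its underside, z up. Fixed things to go round or over: brush pots 130 to 155 mm high, nearest centred at x 0.556, y 0.05, radius 60 mm; lampshade centred at x 0.71, y 0.48, radius 180 mm, at heights 80 to 305 mm.
- pot_large: Largest white ceramic pot, an upright cylinder 60 mm across and 32 mm high. Open mouth 54 mm across and 6 mm deep, ending on a flat inner ledge 26 mm above its underside (well of 32 mm across below that). About 0.16 kg; origin at the centre of its underside, z up its axis (round: yaw means nothing).
- pot_medium: Middle white ceramic pot, 48 mm across and 30 mm high, on a foot 44 mm across and 7 mm high. Mouth 42 mm across and 6 mm deep, ending on a flat inner ledge 24 mm above its underside (well of 22 mm across below that). The foot enters the large pot's mouth and rests on its ledge. About 0.11 kg; origin at the centre of its underside, z up its axis (round: yaw means nothing).
- pot_small: Smallest white ceramic pot, 36 mm across and 28 mm high, on a foot 32 mm across and 7 mm high. Mouth 30 mm across and 6 mm deep, with a well of 14 mm across below. The foot enters the medium pot's mouth and rests on its ledge. About 0.07 kg; origin at the centre of its underside, z up its axis (round: yaw means nothing).
- pot_lid: White ceramic lid, knob up: spigot below 20 mm across, 5 mm high; disc 35 mm across at 5 to 10 mm height; narrow stem; round knob 16 mm across at 18 to 27 mm (top 29 mm). The disc rests on the small pot's rim with the spigot in its mouth: lid's underside then 23 mm above the small pot's. About 0.04 kg; origin at the centre of its underside, z up its axis (yaw means nothing).
- small_jar: Bystander, not to be disturbed: little glass jar with a dark lid, 39 mm across, 55 mm high. Origin at the centre of its underside, z up.
- dropper_bottle: Bystander, not to be disturbed: small off-white round bottle with a cap, 23 mm across, 37 mm high. Origin at the centre of its underside, z up.
- pumice: Bystander, not to be disturbed: dark rough pumice stone, 41 x 48 mm, 24 mm high. Origin at the centre of its underside, z up. Other low fixed things on this table: a black jar 35 mm high, radius 30 mm, at x 0.58, y 0.27; a glass 50 mm high, radius 28 mm, at x 0.64, y 0.20; a 72 mm high board along y -0.164.

How it is judged:
On the way, in this order (a step that is already met when the one before it is completed fails the run):
1. the large pot stands in the hollow of the wooden stand and is let go (horizontal distance between pot_large and stand below 0.01 m and z of pot_large in the frame of stand between 0.005 and 0.011 m and angle between pot_large's own z axis and vertical below 0.1 rad and contact force between the fingers and pot_large below 0.1 N), for 0.2 s.
2. the medium pot sits in the mouth of the large pot and is let go (horizontal distance between pot_large and stand below 0.01 m and z of pot_large in the frame of stand between 0.005 and 0.011 m and angle between each of pot_large, pot_medium's own z axis and vertical below 0.1 rad and horizontal distance between pot_medium and pot_large below 0.008 m and z of pot_medium in the frame of pot_large between 0.023 and 0.029 m and contact force between the fingers and pot_medium below 0.1 N), for 0.2 s.
3. the small pot sits in the mouth of the medium pot and is let go (horizontal distance between pot_large and stand below 0.01 m and z of pot_large in the frame of stand between 0.005 and 0.011 m and angle between each of pot_large, pot_medium, pot_small's own z axis and vertical below 0.1 rad and horizontal distance between pot_medium and pot_large below 0.008 m and z of pot_medium in the frame of pot_large between 0.023 and 0.029 m and horizontal distance between pot_small and pot_medium below 0.008 m and z of pot_small in the frame of pot_medium between 0.021 and 0.027 m and contact force between the fingers and pot_small below 0.1 N), for 0.2 s.
4. the lid sits on the small pot and is let go (horizontal distance between pot_large and stand below 0.01 m and z of pot_large in the frame of stand between 0.005 and 0.011 m and angle between each of pot_large, pot_medium, pot_small, pot_lid's own z axis and vertical below 0.1 rad and horizontal distance between pot_medium and pot_large below 0.008 m and z of pot_medium in the frame of pot_large between 0.023 and 0.029 m and horizontal distance between pot_small and pot_medium below 0.008 m and z of pot_small in the frame of pot_medium between 0.021 and 0.027 m and horizontal distance between pot_lid and pot_small below 0.008 m and z of pot_lid in the frame of pot_small between 0.02 and 0.026 m and contact force between the fingers and pot_lid below 0.1 N), for 0.2 s.
At the end, for the whole second after the job is handed in: The large pot stands in the stand's hollow (axes within 10 mm), the medium pot in the large one, the small pot in the medium one and the lid on the small pot (axes within 8 mm each, seated to within 3 mm in height, none tilted more than 0.1 rad), all at rest and let go (all of step 4 and contact force between the fingers and pot_large below 0.1 N and contact force between the fingers and pot_medium below 0.1 N and contact force between the fingers and pot_small below 0.1 N and linear speed of each of pot_large, pot_medium, pot_small, pot_lid below 0.02 m/s and angular speed of each of pot_large, pot_medium, pot_small, pot_lid below 0.2 rad/s); the robot touches nothing.
It fails at once if the little jar is moved more than 2.5 cm or tipped over (distance of small_jar from where it was at the start of the episode above 0.025 m or angle between small_jar's own z axis and vertical above 0.5 rad).
It fails at once if the dropper bottle is moved more than 2.5 cm or tipped over (distance of dropper_bottle from where it was at the start of the episode above 0.025 m or angle between dropper_bottle's own z axis and vertical above 0.5 rad).
It fails at once if the pumice stone is moved more than 2.5 cm or tipped over (distance of pumice from where it was at the start of the episode above 0.025 m or angle between pumice's own z axis and vertical above 0.5 rad).
It also fails if it takes over 120 s, if anything falls off the work surface, if the arm or the gripper's body presses on something with over 40 N, if the wrist force passes 120 N, or if a joint passes its speed limit or range.

## Working session

There is one attempt and no reset: what is moved stays moved. The work goes in short steps, Python scripts to look and compute and a tool call to move; the robot and the scene stay as the last step left them, time stands still between calls to the robot, and variables do not carry over. Pictures are saved under pics/ and viewed, at most 16 in all, crops included, and the job is handed in when it is done.

Besides the shell and the picture viewer there is one more tool, called as a command line: name --argument value ..., lists and objects as JSON in quotes. jog_arm: Moves the arm, as the interface text tells. Its arguments: {"type":"object","properties":{"increments":{"type":"array","items":{"type":"array","items":{"type":"array","items":{"type":"number"}}}},"force":{"type":"number"}},"required":["increments"]}

```bash
mkdir -p pics; ls
python3 - <<'E'
from workcell import read_state, viewer, bot
import cv2,numpy as np
s=read_state();print({k:np.round(v,3) for k,v in s.items()})
for n in("top","scene"):
    p,d=viewer.read_camera(n);cv2.imwrite(f"pics/{n}0.png",p);np.save(f"{n}0.npy",d);print(viewer.camera_params(n))
print(viewer.camera_params("wrist"))
E
```

```text
pics
{'time': np.float64(0.0), 'q': array([-1.247,  0.265,  1.605, -0.   ,  1.274, -0.037]), 'joint_vel': array([-0.001, -0.001,  0.001, -0.001, -0.001, -0.   ]), 'joint_torque': array([-1.0000e-03, -5.1511e+01, -3.6731e+01, -0.0000e+00,  1.3000e-02,
        0.0000e+00]), 'tool_pos': array([ 0.238, -0.631,  0.303]), 'tcp_rot': array([-3.088e+00, -5.630e-01,  1.000e-03]), 'wrist_force': array([-0.064, -0.15 , -0.129]), 'torque': array([0.048, 0.021, 0.002]), 'grip_force': np.float64(0.0), 'width': np.float64(0.999)}
{'fx': 489.8782684346514, 'fy': 489.8782684346514, 'cx': 279.4407241260237, 'cy': 215.80459584109187, 'R': array([[ 0.01772354, -0.99911718,  0.03808863],
       [-0.98929128, -0.02304358, -0.14412413],
       [ 0.14487459, -0.03512636, -0.98882632]]), 't': array([0.11037315, 0.5130681 , 0.90399219])}
{'fx': 475.5988160931838, 'fy': 475.5988160931838, 'cx': 276.72032926501333, 'cy': 213.9604186431732, 'R': array([[-0.85326684, -0.52146275, -0.00350606],
       [-0.38877314,  0.6405997 , -0.66218386],
       [ 0.3475502 , -0.56365647, -0.7493332 ]]), 't': array([0.5152855 , 0.14519123, 0.86542373])}
{'fx': 325.19226210127806, 'fy': 325.19226210127806, 'cx': 280.513982051359, 'cy': 207.49868249134303, 'hand_eye': array([[-9.95976016e-04, -9.44510699e-01, -3.28479143e-01,
         8.51086501e-02],
       [ 9.99999282e-01, -1.15956057e-03,  3.02125912e-04,
        -6.11267282e-04],
       [-6.66252617e-04, -3.28478606e-01,  9.44511176e-01,
        -7.15526362e-02],
       [ 0.00000000e+00,  0.00000000e+00,  0.00000000e+00,
         1.00000000e+00]])}
```

View pics/top0.png

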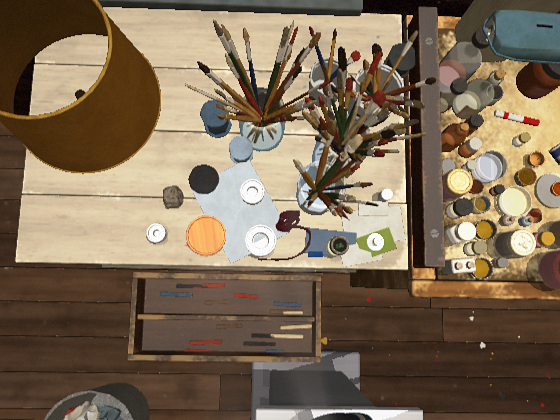

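View pics/scene0.png

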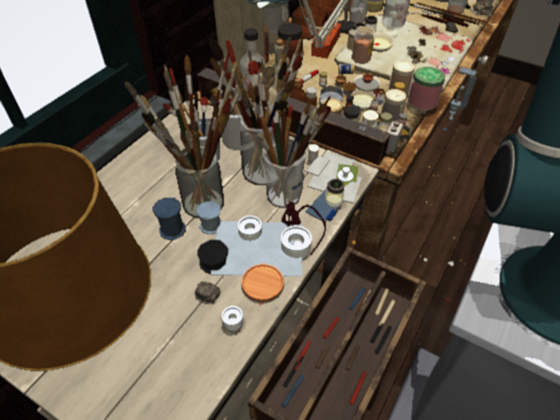

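Top view: stand at (206,236), large pot (261,240), medium (252,191), small (156,233), lid (376,241), jar (338,244), dropper (387,194), pumice (172,196). The scene view shows the same layout, with everything upright.

```bash
cat > h.py <<'E'
import numpy as np,cv2
from workcell import read_state, viewer, bot
from scipy.spatial.transform import Rotation as Ro
def pts_cam(n,d):
    c=viewer.camera_params(n);v,u=np.indices(d.shape)
    X=np.stack([(u-c['cx'])/c['fx']*d,(v-c['cy'])/c['fy']*d,d],-1)
    return (X-c['t'])@c['R']
def pts_wrist(d,s):
    c=viewer.camera_params('wrist');v,u=np.indices(d.shape)
    a=(u-c['cx'])/c['fx'];b=(v-c['cy'])/c['fy'];r=np.hypot(a,b)+1e-9
    k=np.tan(r)/r
    X=np.stack([a*k*d,b*k*d,d],-1);H=c['hand_eye']
    X=X@H[:3,:3].T+H[:3,3]
    return X@Ro.from_rotvec(s['tcp_rot']).as_matrix().T+s['tool_pos']
def top(P,c,R,z0,z1):
    m=(np.hypot(P[...,0]-c[0],P[...,1]-c[1])<R)&(P[...,2]>z0)&(P[...,2]<z1)
    q=P[m][:,:2].astype(np.float32)
    if len(q)<5:return None
    (x,y),r=cv2.minEnclosingCircle(q)
    return np.round([x,y,2*r,np.median(P[m][:,2]),len(q)],4)
H=dict(stand=.012,large=.032,medium=.030,small=.028,lid=.029,jar=.055,dropper=.037,pumice=.024)
E
python3 - <<'E'
from h import *
d=np.load('top0.npy');P=pts_cam('top',d)
px=dict(stand=(206,236),large=(261,240),medium=(252,191),small=(156,233),lid=(376,241),jar=(338,244),dropper=(387,194),pumice=(172,196))
S=pts_cam('scene',np.load('scene0.npy'))
c=viewer.camera_params('top')
for k,(u,v) in px.items():
    # ray to plane z=H
    r=c['R'].T@np.array([(u-c['cx'])/c['fx'],(v-c['cy'])/c['fy'],1]);o=-c['R'].T@c['t']
    p=o+r*(H[k]-o[2])/r[2]
    R=.045 if k=='stand' else .036
    print(k,np.round(p[:2],3),top(P,p,R,H[k]-.005,H[k]+.006),top(S,p,R,H[k]-.005,H[k]+.006))
E
```

```text
stand [0.471 0.262] [4.739e-01 2.592e-01 8.460e-02 9.200e-03 1.060e+03] [4.719e-01 2.601e-01 8.760e-02 9.600e-03 1.256e+03]
large [0.464 0.155] [4.649e-01 1.568e-01 5.970e-02 3.010e-02 2.700e+02] [4.641e-01 1.575e-01 6.260e-02 2.960e-02 3.520e+02]
medium [0.559 0.175] [5.600e-01 1.747e-01 4.870e-02 2.820e-02 2.040e+02] [5.611e-01 1.756e-01 5.100e-02 2.840e-02 2.330e+02]
small [0.473 0.355] [4.749e-01 3.565e-01 3.630e-02 2.700e-02 1.290e+02] [4.745e-01 3.574e-01 3.720e-02 2.690e-02 2.220e+02]
lid [ 0.467 -0.067] [ 4.679e-01 -6.880e-02  1.590e-02  2.860e-02  5.700e+01] [ 4.679e-01 -6.700e-02  1.610e-02  2.880e-02  3.600e+01]
jar [0.457 0.011] [4.568e-01 8.600e-03 3.590e-02 5.450e-02 2.830e+02] [4.571e-01 9.800e-03 3.760e-02 5.490e-02 1.930e+02]
dropper [ 0.558 -0.087] [ 5.595e-01 -8.620e-02  2.360e-02  3.710e-02  1.150e+02] [ 5.595e-01 -8.480e-02  2.510e-02  3.830e-02  7.100e+01]
pumice [0.546 0.329] [5.476e-01 3.319e-01 3.270e-02 2.070e-02 1.130e+02] [5.508e-01 3.349e-01 3.490e-02 2.130e-02 1.670e+02]
```

```bash
cat >> h.py <<'E'
def pose():
    s=read_state();M=Ro.from_rotvec(s['tcp_rot']).as_matrix()
    return s,np.array(s['tool_pos']),M,np.degrees(np.arctan2(M[1,0],M[0,0]))
def plan(wps,step=.028):
    """wps: (x,y,z,yaw,grip); prints rows in jog units, padded to calls of 5"""
    s,p,M,yaw=pose();rows=[]
    for x,y,z,w,g in wps:
        t=np.array([x,y,z]);n=max(1,int(np.ceil(max(np.linalg.norm(t-p)/step,abs(w-yaw)/5.9))))
        for i in range(n):
            k=n-i
            T=Ro.from_euler('z',w,degrees=True).as_matrix()@np.diag([1,-1,-1.])
            dp=np.round(M.T@((t-p)/k)/.03,2)
            dr=np.round(np.degrees(Ro.from_matrix(M.T@T).as_rotvec()/k)/6,2)
            dp=np.clip(dp,-1,1);dr=np.clip(dr,-1,1)
            rows.append([*(dp+0.),*(dr+0.),g])
            p=p+M@dp*.03;M=M@Ro.from_rotvec(np.radians(dr*6)).as_matrix()
        yaw=w
    while len(rows)%5:rows.append([0,0,0,0,0,0,rows[-1][6]])
    for i in range(0,len(rows),5):print(str([[float(f'{v:.2f}') for v in r] for r in rows[i:i+5]]).replace(' ','').replace('.0,',',').replace('.0]',']'))
E
python3 - <<'E'
from h import *
print(pose()[1:])
plan([(.42,0,.30,115,1),(.465,.157,.26,135,1)])
E
```

```text
(array([ 0.23815404, -0.63103688,  0.30270179]), array([[ 9.35625747e-01,  3.52993073e-01, -5.92669566e-04],
       [ 3.52993544e-01, -9.35623707e-01,  1.95878132e-03],
       [ 1.36920541e-04, -2.04189476e-03, -9.99997906e-01]]), np.float64(20.670523561648555))
[[0.55,-0.73,0.01,0,0,-0.66,1],[0.59,-0.69,0.01,0,0,-0.65,1],[0.64,-0.65,0,0,0,-0.66,1],[0.68,-0.6,0.01,0,0,-0.65,1],[0.72,-0.56,0,0,0,-0.66,1]]
[[0.76,-0.5,0.01,0,0,-0.65,1],[0.79,-0.45,0,0,0,-0.66,1],[0.82,-0.4,0.01,0,0,-0.65,1],[0.85,-0.34,0,0,0,-0.66,1],[0.87,-0.28,0.01,0,0,-0.65,1]]
[[0.89,-0.22,0,0,0,-0.66,1],[0.9,-0.16,0.01,0,0,-0.65,1],[0.91,-0.1,0,0,0,-0.66,1],[0.91,-0.03,0.01,0,0,-0.65,1],[0.91,0.03,0,0,0,-0.66,1]]
[[0.91,0.09,0.01,0,0,-0.65,1],[0.9,0.15,0,0,0,-0.66,1],[0.89,0.22,0.01,0,0,-0.65,1],[0.87,0.27,0,0,0,-0.66,1],[0.85,0.33,0.01,0,0,-0.65,1]]
[[0.82,0.39,0,0,0,-0.66,1],[0.79,0.45,0.01,0,-0.01,-0.65,1],[0.76,0.5,0,0,0,-0.66,1],[0.73,0.55,0.01,0,-0.01,-0.65,1],[0.59,0.51,0.19,0,0,-0.48,1]]
[[0.56,0.54,0.19,0,0,-0.48,1],[0.53,0.57,0.19,0,0,-0.47,1],[0.5,0.59,0.19,0,0,-0.48,1],[0.48,0.62,0.19,0,0,-0.47,1],[0.44,0.64,0.19,0,0,-0.48,1]]
[[0.41,0.66,0.19,0,0,-0.47,1],[0,0,0,0,0,0,1],[0,0,0,0,0,0,1],[0,0,0,0,0,0,1],[0,0,0,0,0,0,1]]
```

jog_arm --increments '[[[0.55, -0.73, 0, 0, 0, -0.65, 1], [0.6, -0.7, 0, 0, 0, -0.65, 1], [0.64, -0.65, 0, 0, 0, -0.65, 1], [0.68, -0.6, 0, 0, 0, -0.65, 1], [0.72, -0.55, 0, 0, 0, -0.65, 1]]]' --force 30

```text
time: 0.52
tool_pos: [0.2764, -0.4986, 0.3031]
tcp_rot: [-2.948, -1.083, 0.0]
wrist_force: [-0.3, 0.5, 0.1]
width: 1.005
grip_force: 0.0
```

jog_arm --increments '[[[0.76, -0.5, 0, 0, 0, -0.65, 1], [0.8, -0.45, 0, 0, 0, -0.65, 1], [0.82, -0.4, 0, 0, 0, -0.65, 1], [0.85, -0.34, 0, 0, 0, -0.65, 1], [0.87, -0.28, 0, 0, 0, -0.65, 1]]]'

```text
time: 0.93
tool_pos: [0.315, -0.3671, 0.3034]
tcp_rot: [-2.722, -1.567, 0.0]
wrist_force: [0.2, -0.2, 0.5]
width: 1.002
grip_force: 0.0
```

jog_arm --increments '[[[0.9, -0.22, 0, 0, 0, -0.65, 1], [0.9, -0.16, 0, 0, 0, -0.65, 1], [0.9, -0.1, 0, 0, 0, -0.65, 1], [0.9, -0.03, 0, 0, 0, -0.65, 1], [0.9, 0.03, 0, 0, 0, -0.65, 1]]]'

```text
time: 1.35
tool_pos: [0.3536, -0.2364, 0.3035]
tcp_rot: [-2.418, -2.005, 0.0]
wrist_force: [1.0, -0.4, -0.1]
width: 0.995
grip_force: 0.0
```

jog_arm --increments '[[[0.9, 0.1, 0, 0, 0, -0.65, 1], [0.9, 0.15, 0, 0, 0, -0.65, 1], [0.9, 0.2, 0, 0, 0, -0.65, 1], [0.87, 0.27, 0, 0, 0, -0.65, 1], [0.85, 0.33, 0, 0, 0, -0.65, 1]]]'

```text
time: 1.77
tool_pos: [0.3922, -0.1051, 0.3036]
tcp_rot: [-2.043, -2.386, 0.0]
wrist_force: [0.7, -0.2, -0.9]
width: 1.001
grip_force: 0.0
```

jog_arm --increments '[[[0.82, 0.4, 0, 0, 0, -0.65, 1], [0.8, 0.45, 0, 0, 0, -0.65, 1], [0.76, 0.5, 0, 0, 0, -0.65, 1], [0.73, 0.55, 0, 0, 0, -0.65, 1], [0.6, 0.5, 0.2, 0, 0, -0.5, 1]]]'

```text
time: 2.18
tool_pos: [0.4312, 0.0227, 0.2987]
tcp_rot: [1.629, 2.684, 0.002]
wrist_force: [-0.5, -0.3, 0.3]
width: 1.006
grip_force: 0.0
```

jog_arm --increments '[[[0.56, 0.54, 0.2, 0, 0, -0.5, 1], [0.53, 0.57, 0.2, 0, 0, -0.5, 1], [0.5, 0.6, 0.2, 0, 0, -0.5, 1], [0.48, 0.62, 0.2, 0, 0, -0.5, 1], [0.44, 0.64, 0.2, 0, 0, -0.5, 1]]]'

```text
time: 2.6
tool_pos: [0.4636, 0.1343, 0.2671]
tcp_rot: [-1.267, -2.874, 0.001]
wrist_force: [-0.6, -1.0, 0.2]
width: 0.999
grip_force: 0.0
```

Run:
```python
from h import *
s,p,M,y=pose();print(s['time'],p,y)
im,d=viewer.read_camera('wrist');cv2.imwrite('pics/w1.png',im);np.save('w1.npy',d)
P=pts_wrist(d,s)
for k,c,R in(('stand',(.472,.26),.045),('large',(.4645,.157),.036),('medium',(.56,.175),.03),('small',(.475,.357),.03)):print(k,top(P,c,R,H[k]-.004,H[k]+.005))
```

```text
2.6 [0.46360382 0.13425121 0.26713909] 132.4336479148305
stand [4.725e-01 2.592e-01 8.900e-02 9.700e-03 4.410e+03]
large [4.645e-01 1.582e-01 6.030e-02 3.260e-02 9.970e+02]
medium [5.596e-01 1.767e-01 4.860e-02 3.020e-02 6.590e+02]
small [4.751e-01 3.577e-01 3.670e-02 2.830e-02 4.530e+02]
```

Run:
```python
from h import *
s,p,M,y=pose();print(p,y)
im,d=viewer.read_camera('wrist');P=pts_wrist(d,s).astype(np.float32)
h=cv2.cvtColor(im,cv2.COLOR_BGR2HSV)
m=(h[...,1]>120)&(h[...,0]>5)&(h[...,0]<22)&(np.hypot(P[...,0]-.472,P[...,1]-.26)<.05)
q=P[m];print(len(q),cv2.minEnclosingCircle(q[:,:2].copy()),q[:,:2].mean(0),np.percentile(q[:,2],[5,50,95]))
plan([(.4645,.158,.14,135,1),(.4645,.158,.078,135,1)])
```

```text
[0.46415471 0.13710733 0.26608543] 132.61292452501485
4298 ((0.4681580364704132, 0.26523900032043457), 0.046668458729982376) [0.47332558 0.26420853] [0.0082389  0.00972627 0.01378174]
[[0.11,0.11,0.84,0,0,-0.08,1],[0.1,0.11,0.84,0,0,-0.08,1],[0.1,0.11,0.84,0,-0.01,-0.09,1],[0.11,0.11,0.85,-0.01,0,-0.08,1],[0.1,0.11,0.84,0,-0.01,-0.09,1]]
[[0,0,0.69,0,0,0,1],[0,0,0.69,0,0,0,1],[0,0,0.69,0,0,0,1],[0,0,0,0,0,0,1],[0,0,0,0,0,0,1]]
```

View pics/w1.png

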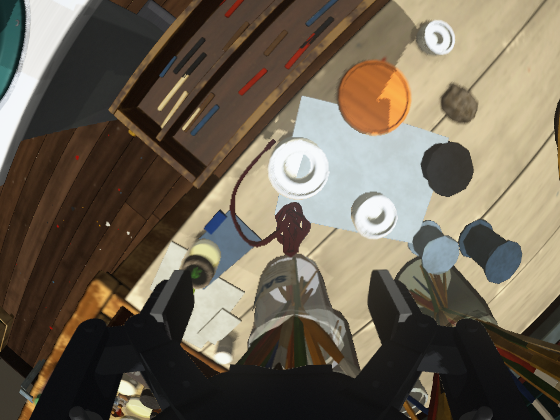

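Wrist view: large pot (299,167), stand (374,97), medium (374,214), small (436,38), with a maroon cord next to the large pot. The arm was still settling, so I'll let it rest and then measure again.

jog_arm --increments '[[[0, 0, 0, 0, 0, 0, 1], [0, 0, 0, 0, 0, 0, 1], [0, 0, 0, 0, 0, 0, 1], [0, 0, 0, 0, 0, 0, 1], [0, 0, 0, 0, 0, 0, 1]]]'

```text
time: 3.12
tool_pos: [0.4638, 0.1324, 0.2682]
tcp_rot: [1.273, 2.872, 0.0]
wrist_force: [-0.1, -0.0, 0.2]
width: 1.0
grip_force: 0.0
```

Run:
```python
from h import *
s,p,M,y=pose();print(p,y)
im,d=viewer.read_camera('wrist');P=pts_wrist(d,s).astype(np.float32)
for k,c,R in(('large',(.4645,.157),.036),('medium',(.56,.175),.03),('small',(.475,.357),.03)):print(k,top(P,c,R,H[k]-.004,H[k]+.005))
h=cv2.cvtColor(im,cv2.COLOR_BGR2HSV)
m=((h[...,1]>130)&(h[...,0]>5)&(h[...,0]<22)).astype(np.uint8)
n,L,st,ce=cv2.connectedComponentsWithStats(m);i=L[97-10:97+10,374-10:374+10];i=np.bincount(i[i>0]).argmax()
q=P[(L==i)&(P[...,2]>.0105)][:,:2]
print(st[i],cv2.minEnclosingCircle(q.copy()),np.percentile(q,[1,99],axis=0).mean(0))
plan([(.4645,.158,.14,135,1),(.4645,.158,.078,135,1)])
```

```text
[0.46382516 0.13237376 0.26822328] 132.1959632980618
large [4.645e-01 1.583e-01 6.030e-02 3.240e-02 1.001e+03]
medium [5.598e-01 1.768e-01 4.910e-02 3.030e-02 6.700e+02]
small [4.753e-01 3.577e-01 3.730e-02 2.840e-02 4.550e+02]
[ 337   57   73   76 4225] ((0.45264488458633423, 0.24504603445529938), 0.06726296991109848) [0.45887039 0.24859351]
[[0.12,0.12,0.85,0,0,-0.09,1],[0.12,0.12,0.86,0,0,-0.09,1],[0.12,0.12,0.85,0,0,-0.1,1],[0.12,0.12,0.86,0,0,-0.09,1],[0.13,0.12,0.85,0,0,-0.1,1]]
[[0,0,0.69,0,0,0,1],[0,0,0.69,0,0,0,1],[0,0,0.69,0,0,0,1],[0,0,0,0,0,0,1],[0,0,0,0,0,0,1]]
```

jog_arm --increments '[[[0.12, 0.12, 0.85, 0, 0, -0.1, 1], [0.12, 0.12, 0.85, 0, 0, -0.1, 1], [0.12, 0.12, 0.85, 0, 0, -0.1, 1], [0.12, 0.12, 0.85, 0, 0, -0.1, 1], [0.12, 0.12, 0.85, 0, 0, -0.1, 1]]]'

```text
time: 3.58
tool_pos: [0.4647, 0.1584, 0.1397]
tcp_rot: [1.195, 2.904, 0.001]
wrist_force: [0.8, 0.1, 0.2]
width: 0.999
grip_force: 0.0
```

jog_arm --increments '[[[0, 0, 0, 0, 0, 0, 1], [0, 0, 0, 0, 0, 0, 1], [0, 0, 0, 0, 0, 0, 1], [0, 0, 0, 0, 0, 0, 1], [0, 0, 0, 0, 0, 0, 1]]]'

```text
time: 4.0
tool_pos: [0.466, 0.1586, 0.1425]
tcp_rot: [1.195, 2.902, 0.004]
wrist_force: [-0.8, 0.3, 0.1]
width: 1.001
grip_force: 0.0
```

Run:
```python
from h import *
s,p,M,y=pose();print(p,y)
im,d=viewer.read_camera('wrist');P=pts_wrist(d,s).astype(np.float32)
for k,c,R in(('large',(.4645,.157),.036),):print(k,top(P,c,R,H[k]-.004,H[k]+.005))
h=cv2.cvtColor(im,cv2.COLOR_BGR2HSV)
m=((h[...,1]>130)&(h[...,0]>5)&(h[...,0]<22)&(P[...,1]>.2)&(P[...,1]<.31)&(abs(P[...,0]-.472)<.06)).astype(np.uint8)
n,L,st,ce=cv2.connectedComponentsWithStats(m);i=1+st[1:,4].argmax()
mm=cv2.morphologyEx((L==i).astype(np.uint8),cv2.MORPH_OPEN,np.ones((7,7)))
q=P[mm>0][:,:2];print(st[i],cv2.minEnclosingCircle(cv2.convexHull(q)),np.percentile(q,[1,99],axis=0),q.mean(0))
cv2.imwrite('pics/w2.png',im)
plan([(.4645,.158,.078,135,1)])
```

```text
[0.46595141 0.15864059 0.14247023] 135.24213207785562
large [4.644e-01 1.582e-01 6.050e-02 3.250e-02 2.449e+03]Traceback (most recent call last):
  File "<stdin>", line 9, in <module>
cv2.error: OpenCV(4.12.0) /io/opencv/modules/imgproc/src/convhull.cpp:143: error: (-215:Assertion failed) total >= 0 && (depth == CV_32F || depth == CV_32S) in function 'convexHull'
```

jog_arm --increments '[[[0.02, -0.05, 0.75, 0, 0, 0, 1], [0, 0, 0.7, 0, 0, 0, 1], [0, 0, 0.7, 0, 0, 0, 1], [0, 0, 0, 0, 0, 0, 1], [0, 0, 0, 0, 0, 0, 1]]]'

```text
time: 4.47
tool_pos: [0.4624, 0.1576, 0.0757]
tcp_rot: [-1.195, -2.904, 0.002]
wrist_force: [-0.2, 0.9, 0.3]
width: 1.0
grip_force: 0.0
```

jog_arm --increments '[[[0, 0, 0, 0, 0, 0, -0.5], [0, 0, 0, 0, 0, 0, -1], [0, 0, 0, 0, 0, 0, -1], [0, 0, 0, 0, 0, 0, -1], [0, 0, 0, 0, 0, 0, -1]]]'

```text
time: 4.88
tool_pos: [0.4644, 0.1582, 0.078]
tcp_rot: [1.194, 2.903, 0.003]
wrist_force: [-1.1, -1.6, 4.6]
width: 0.688
grip_force: 32.5
```

jog_arm --increments '[[[0, 0, 0, 0, 0, 0, -1], [0, 0, 0, 0, 0, 0, -1], [0, 0, 0, 0, 0, 0, -1], [0, 0, 0, 0, 0, 0, -1], [0, 0, 0, 0, 0, 0, -1]]]'

```text
time: 5.3
tool_pos: [0.4644, 0.1582, 0.0779]
tcp_rot: [1.194, 2.903, 0.003]
wrist_force: [-1.2, -1.3, 5.3]
width: 0.695
grip_force: 32.5
```

jog_arm --increments '[[[0, 0, -0.3, 0, 0, 0, -1], [0, 0, -0.7, 0, 0, 0, -1], [0, 0, -0.8, 0, 0, 0, -1], [0, 0, -0.5, 0, 0, 0, -1], [0, 0, 0, 0, 0, 0, -1]]]'

```text
time: 5.72
tool_pos: [0.4658, 0.1587, 0.1495]
tcp_rot: [1.193, 2.899, 0.008]
wrist_force: [0.3, -0.0, -0.5]
width: 0.69
grip_force: 33.4
```

jog_arm --increments '[[[0.3, 0.3, 0, 0, 0, 0, -1], [0.5, 0.5, 0, 0, 0, 0, -1], [0, 0, 0, 0, 0, 0, -1], [0, 0, 0, 0, 0, 0, -1], [0, 0, 0, 0, 0, 0, -1]]]'

```text
time: 6.13
tool_pos: [0.4619, 0.1919, 0.1437]
tcp_rot: [-1.193, -2.904, 0.003]
wrist_force: [0.2, -0.5, -1.5]
width: 0.691
grip_force: 33.4
```

Run:
```python
from h import *
s,p,M,y=pose();print(p,y,s['width'],s['wrist_force'])
im,d=viewer.read_camera('wrist');P=pts_wrist(d,s).astype(np.float32)
cv2.imwrite('pics/w2.png',im)
print(top(P,p[:2],.04,.088,.108),np.percentile(P[(np.hypot(P[...,0]-p[0],P[...,1]-p[1])<.032)][:,2],[1,50,99]))
plan([(.4725,.26,.14,135,-1)])
```

```text
[0.46189924 0.19186171 0.14373377] 135.32506272105954 0.6908934199698434 [ 0.20265776 -0.45879596 -1.54769715]
[4.5710e-01 1.9670e-01 7.9000e-02 9.3800e-02 1.1384e+04] [0.0022688  0.0987221  0.17206398]
[[0.45,0.62,0.04,-0.01,0,0.02,-1],[0.45,0.62,0.04,0,0,0.01,-1],[0.46,0.62,0.05,-0.01,-0.01,0.02,-1],[0,0,0,0,0,0,-1],[0,0,0,0,0,0,-1]]
```

View pics/w2.png

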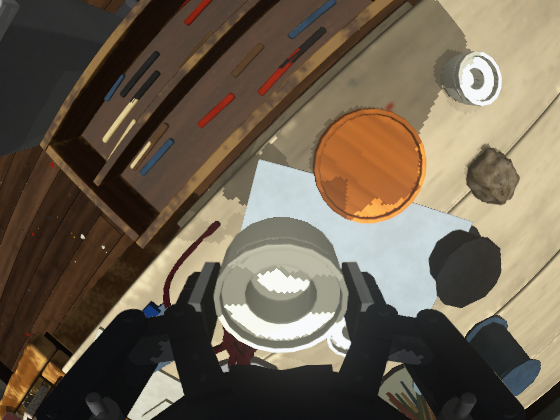

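The large pot is held level between the fingers at (283,285). The stand is fully in view, centred near (370,164), so I'll fit its outline.

```bash
cat >> h.py <<'E'
def rays(uv,s,z):
    c=viewer.camera_params('wrist');uv=np.atleast_2d(uv).astype(float)
    a=(uv[:,0]-c['cx'])/c['fx'];b=(uv[:,1]-c['cy'])/c['fy'];r=np.hypot(a,b)+1e-9
    X=np.stack([a/r*np.sin(r),b/r*np.sin(r),np.cos(r)],-1);Hm=c['hand_eye'];M=Ro.from_rotvec(s['tcp_rot']).as_matrix()
    D=X@Hm[:3,:3].T@M.T;o=M@Hm[:3,3]+s['tool_pos']
    return (o+D*((z-o[2])/D[:,2])[:,None])[:,:2]
E
python3 - <<'E'
from h import *
s,p,M,y=pose()
im=cv2.imread('pics/w2.png');h=cv2.cvtColor(im,cv2.COLOR_BGR2HSV)
m=((h[...,1]>140)&(h[...,0]>5)&(h[...,0]<20)).astype(np.uint8)[90:240,290:445].copy()
m=cv2.morphologyEx(m,cv2.MORPH_OPEN,np.ones((9,9)))
n,L,st,ce=cv2.connectedComponentsWithStats(m);i=1+st[1:,4].argmax();print(st[i])
ct=max(cv2.findContours((L==i).astype(np.uint8),0,1)[0],key=len)[:,0]+[290,90]
w=rays(ct,s,.012).astype(np.float32)
print(cv2.minEnclosingCircle(w),cv2.fitEllipse(w))
E
```

```text
[  24   19  112  114 9825]
((0.4736921489238739, 0.26451975107192993), 0.03965827822685242) ((0.4730773866176605, 0.2647400200366974), (0.07491061836481094, 0.07694301754236221), 131.43313598632812)
```

Run:
```python
from h import *
s,p,M,y=pose();print(p,y)
im,d=viewer.read_camera('wrist');P=pts_wrist(d,s).astype(np.float32)
h=cv2.cvtColor(im,cv2.COLOR_BGR2HSV)
m=((h[...,1]>140)&(h[...,0]>5)&(h[...,0]<20)).astype(np.uint8)[90:240,290:445].copy()
m=cv2.morphologyEx(m,cv2.MORPH_OPEN,np.ones((9,9)))
n,L,st,ce=cv2.connectedComponentsWithStats(m);i=1+st[1:,4].argmax()
ct=max(cv2.findContours((L==i).astype(np.uint8),0,1)[0],key=len)[:,0]+[290,90]
print(cv2.minEnclosingCircle(rays(ct,s,.012).astype(np.float32)))
mm=np.zeros(im.shape[:2],bool);mm[90:240,290:445]=cv2.erode((L==i).astype(np.uint8),np.ones((3,3)))>0
q=P[mm];print(cv2.minEnclosingCircle(q[:,:2].copy()),q.mean(0))
# pixel-ray check on medium/small by z-filtered centroid
print(top(P,(.475,.3577),.03,.024,.033))
print(pose()[1])
plan([(.473,.26,.14,135,-1)])
```

```text
[0.46203373 0.1916179  0.14385854] 135.2974396995752
((0.47380247712135315, 0.2639811933040619), 0.039552610367536545)
((0.456470251083374, 0.2610064744949341), 0.05533721670508385) [0.47141087 0.26503637 0.01073078]
[4.748e-01 3.578e-01 3.710e-02 2.850e-02 1.086e+03]
[0.46219121 0.19147527 0.144011  ]
[[0.45,0.63,0.04,-0.01,0,0.02,-1],[0.45,0.62,0.05,0,0,0.01,-1],[0.45,0.62,0.04,-0.01,-0.01,0.02,-1],[0,0,0,0,0,0,-1],[0,0,0,0,0,0,-1]]
```

Run:
```python
from h import *
for n,(u,v) in(('top',(206,236)),('scene',(263,282))):
    im=cv2.imread(f'pics/{n}0.png');h=cv2.cvtColor(im,cv2.COLOR_BGR2HSV)
    m=((h[...,1]>140)&(h[...,0]>5)&(h[...,0]<20)).astype(np.uint8);m=cv2.morphologyEx(m,cv2.MORPH_OPEN,np.ones((5,5)))
    L=cv2.connectedComponents(m)[1];ct=max(cv2.findContours((L==L[v,u]).astype(np.uint8),0,1)[0],key=len)[:,0].astype(float)
    c=viewer.camera_params(n);r=np.c_[(ct[:,0]-c['cx'])/c['fx'],(ct[:,1]-c['cy'])/c['fy'],np.ones(len(ct))]@c['R'];o=-c['R'].T@c['t']
    w=(o+r*((.012-o[2])/r[:,2])[:,None])[:,:2].astype(np.float32);print(n,cv2.minEnclosingCircle(w))
plan([(.473,.263,.13,135,-1)])
```

```text
top ((0.47278085350990295, 0.26328280568122864), 0.03851825371384621)
scene ((0.47189033031463623, 0.26693370938301086), 0.03924257308244705)
[[0.47,0.65,0.15,-0.01,0,0.02,-1],[0.48,0.65,0.16,0,0,0.01,-1],[0.47,0.65,0.16,-0.01,-0.01,0.02,-1],[0,0,0,0,0,0,-1],[0,0,0,0,0,0,-1]]
```

jog_arm --increments '[[[0.48, 0.65, 0.15, 0, 0, 0, -1], [0.48, 0.65, 0.15, 0, 0, 0, -1], [0.48, 0.66, 0.15, 0, 0, 0, -1], [0, 0, 0, 0, 0, 0, -1], [0, 0, 0, 0, 0, 0, -1]]]'

```text
time: 6.65
tool_pos: [0.4734, 0.2643, 0.1308]
tcp_rot: [-1.193, -2.905, 0.002]
wrist_force: [-0.1, -0.4, -2.1]
width: 0.693
grip_force: 33.4
```

jog_arm --increments '[[[0, 0, 0.4, 0, 0, 0, -1], [0, 0, 0.4, 0, 0, 0, -1], [0, 0, 0.2, 0, 0, 0, -1], [0, 0, 0, 0, 0, 0, -1], [0, 0, 0, 0, 0, 0, -1]]]'

```text
time: 7.07
tool_pos: [0.4727, 0.263, 0.1001]
tcp_rot: [-1.196, -2.903, 0.003]
wrist_force: [-0.2, -0.2, -1.4]
width: 0.687
grip_force: 33.4
```

jog_arm --increments '[[[0, 0, 0, 0, 0, 0, -1], [0, 0, 0, 0, 0, 0, -1], [0, 0, 0, 0, 0, 0, -1], [0, 0, 0, 0, 0, 0, -1], [0, 0, 0, 0, 0, 0, -1]]]'

```text
time: 7.48
tool_pos: [0.4738, 0.2642, 0.1018]
tcp_rot: [1.195, 2.905, 0.001]
wrist_force: [-0.6, -0.2, -1.5]
width: 0.696
grip_force: 33.4
```

jog_arm --increments '[[[0, 0, 0.2, 0, 0, 0, -1], [0, 0, 0.2, 0, 0, 0, -1], [0, 0, 0.1, 0, 0, 0, -1], [0, 0, 0, 0, 0, 0, -1], [0, 0, 0, 0, 0, 0, -1]]]'

```text
time: 7.9
tool_pos: [0.4733, 0.264, 0.0861]
tcp_rot: [-1.195, -2.905, 0.001]
wrist_force: [-0.7, -0.1, 0.9]
width: 0.688
grip_force: 33.6
```

jog_arm --increments '[[[0, 0, 0, 0, 0, 0, -1], [0, 0, 0, 0, 0, 0, -1], [0, 0, 0, 0, 0, 0, -1], [0, 0, 0, 0, 0, 0, -1], [0, 0, 0, 0, 0, 0, -1]]]'

```text
time: 8.32
tool_pos: [0.4735, 0.2639, 0.0861]
tcp_rot: [-1.195, -2.905, 0.0]
wrist_force: [0.3, -0.1, -1.6]
width: 0.692
grip_force: 33.4
```

jog_arm --increments '[[[0, 0, 0.02, 0, 0, 0, 0.5], [0, 0, 0, 0, 0, 0, 0.6], [0, 0, 0, 0, 0, 0, 0.8], [0, 0, 0, 0, 0, 0, 1], [0, 0, 0, 0, 0, 0, 1]]]'

```text
time: 8.73
tool_pos: [0.4737, 0.2641, 0.0859]
tcp_rot: [1.195, 2.905, 0.0]
wrist_force: [0.2, 0.6, -0.3]
width: 1.003
grip_force: 0.0
```

jog_arm --increments '[[[0, 0, 0, 0, 0, 0, 1], [0, 0, -0.5, 0, 0, 0, 1], [0, 0, -1, 0, 0, 0, 1], [0, 0, -1, 0, 0, 0, 1], [0, 0, -1, 0, 0, 0, 1]]]'

```text
time: 9.15
tool_pos: [0.4731, 0.2637, 0.1915]
tcp_rot: [-1.195, -2.904, 0.002]
wrist_force: [1.2, -1.1, 0.8]
width: 1.001
grip_force: 0.0
```

jog_arm --increments '[[[0, 0, -1, 0, 0, 0.9, 1], [0, 0, -1, 0, 0, 0.9, 1], [0, 0, 0, 0, 0, 0.9, 1], [0, 0, 0, 0, 0, 0, 1], [0, 0, 0, 0, 0, 0, 1]]]'

```text
time: 9.57
tool_pos: [0.4733, 0.2639, 0.2508]
tcp_rot: [1.589, 2.71, 0.0]
wrist_force: [-0.5, -0.8, 0.4]
width: 1.0
grip_force: 0.0
```

jog_arm --increments '[[[0, 0, 0, 0, 0, 0, 1], [0, 0, 0, 0, 0, 0, 1], [0, 0, 0, 0, 0, 0, 1], [0, 0, 0, 0, 0, 0, 1], [0, 0, 0, 0, 0, 0, 1]]]'

```text
time: 9.98
tool_pos: [0.4733, 0.2639, 0.25]
tcp_rot: [-1.592, -2.708, 0.002]
wrist_force: [-0.4, 0.3, 0.4]
width: 0.999
grip_force: 0.0
```

Run:
```python
from h import *
s,p,M,y=pose();print(p,y)
im,d=viewer.read_camera('wrist');P=pts_wrist(d,s).astype(np.float32);cv2.imwrite('pics/w3.png',im)
print('large',top(P,(.4735,.264),.036,.036,.045))
for k,c,R in(('medium',(.56,.177),.03),('small',(.475,.357),.03)):print(k,top(P,c,R,H[k]-.004,H[k]+.005))
# large pot tilt via plane fit
m=(np.hypot(P[...,0]-.4735,P[...,1]-.264)<.031)&(P[...,2]>.036)&(P[...,2]<.045)
q=P[m];print(np.linalg.lstsq(np.c_[q[:,:2]-q[:,:2].mean(0),np.ones(len(q))],q[:,2],rcond=None)[0])
plan([(.5598,.1768,.20,45,.5)])
```

```text
[0.47328281 0.26387402 0.25004658] 119.09610173817208
large [4.735e-01 2.644e-01 6.030e-02 4.040e-02 1.204e+03]
medium [5.597e-01 1.768e-01 4.860e-02 3.000e-02 6.420e+02]
small [4.748e-01 3.582e-01 3.640e-02 2.890e-02 5.590e+02]
[-0.00589457  0.0063219   0.03928958]
[[-0.3,0.09,0.13,0,0,0.95,0.5],[-0.29,0.11,0.13,0,0,0.95,0.5],[-0.28,0.14,0.13,0,0,0.95,0.5],[-0.27,0.17,0.13,0,0,0.95,0.5],[-0.25,0.2,0.13,0,0,0.95,0.5]]
[[-0.23,0.22,0.13,0,0,0.95,0.5],[-0.2,0.24,0.13,0,0,0.95,0.5],[-0.18,0.26,0.13,0,0,0.95,0.5],[-0.15,0.28,0.13,0,0,0.95,0.5],[-0.12,0.29,0.13,0,0,0.95,0.5]]
[[-0.09,0.3,0.12,0,0,0.95,0.5],[-0.06,0.31,0.13,0,0,0.95,0.5],[-0.04,0.31,0.12,0,0.01,0.95,0.5],[0,0,0,0,0,0,0.5],[0,0,0,0,0,0,0.5]]
```

View pics/w3.png

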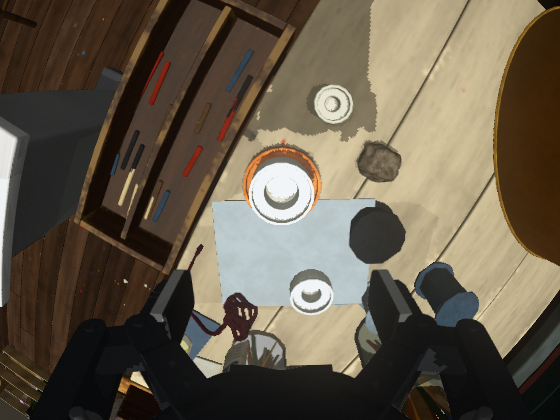

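The large pot at (281,189) is seated in the stand, with its rim at 40 mm and level. The medium pot is at (311,291). Fetching it now.

jog_arm --increments '[[[-0.3, 0.1, 0.13, 0, 0, 0.95, 0.5], [-0.3, 0.1, 0.13, 0, 0, 0.95, 0.5], [-0.28, 0.14, 0.13, 0, 0, 0.95, 0.5], [-0.27, 0.17, 0.13, 0, 0, 0.95, 0.5], [-0.25, 0.2, 0.13, 0, 0, 0.95, 0.5]]]'

```text
time: 10.45
tool_pos: [0.5072, 0.2298, 0.231]
tcp_rot: [-2.215, -2.227, 0.0]
wrist_force: [-0.1, -0.9, -0.3]
width: 0.748
grip_force: 0.0
```

jog_arm --increments '[[[-0.23, 0.22, 0.13, 0, 0, 0.95, 0.5], [-0.2, 0.24, 0.13, 0, 0, 0.95, 0.5], [-0.18, 0.26, 0.13, 0, 0, 0.95, 0.5], [-0.15, 0.28, 0.13, 0, 0, 0.95, 0.5], [-0.12, 0.3, 0.13, 0, 0, 0.95, 0.5]]]'

```text
time: 10.87
tool_pos: [0.5408, 0.1961, 0.2114]
tcp_rot: [-2.696, -1.613, 0.0]
wrist_force: [-0.3, 0.2, 0.0]
width: 0.746
grip_force: 0.0
```

jog_arm --increments '[[[-0.1, 0.3, 0.13, 0, 0, 0.95, 0.5], [-0.06, 0.3, 0.13, 0, 0, 0.95, 0.5], [-0.04, 0.3, 0.13, 0, 0, 0.95, 0.5], [0, 0, 0, 0, 0, 0, 0.5], [0, 0, 0, 0, 0, 0, 0.5]]]'

```text
time: 11.28
tool_pos: [0.5597, 0.1762, 0.1997]
tcp_rot: [-2.901, -1.204, 0.002]
wrist_force: [0.6, -0.2, -0.4]
width: 0.751
grip_force: 0.0
```

jog_arm --increments '[[[0, 0, 0, 0, 0, 0, 0.5], [0, 0, 0, 0, 0, 0, 0.5], [0, 0, 0, 0, 0, 0, 0.5], [0, 0, 0, 0, 0, 0, 0.5], [0, 0, 0, 0, 0, 0, 0.5]]]'

```text
time: 11.7
tool_pos: [0.5597, 0.1768, 0.2003]
tcp_rot: [2.902, 1.203, 0.001]
wrist_force: [-0.4, 0.1, -0.2]
width: 0.747
grip_force: 0.0
```

Run:
```python
from h import *
s,p,M,y=pose();print(p,y)
im,d=viewer.read_camera('wrist');P=pts_wrist(d,s).astype(np.float32);cv2.imwrite('pics/w4.png',im)
k='medium';print(k,top(P,(.56,.177),.03,H[k]-.004,H[k]+.005))
plan([(.5598,.1768,.11,45,.5),(.5598,.1768,.083,45,.5)])
```

```text
[0.55968677 0.17678593 0.20034188] 45.0251608733845
medium [5.602e-01 1.767e-01 4.820e-02 3.050e-02 1.180e+03]
[[0,0,0.75,0,0,0,0.5],[0,0,0.75,0,0,0,0.5],[0,0,0.75,0,0,0,0.5],[0,0,0.76,0,0,0,0.5],[0,0,0.9,0,0,0,0.5]]
```

View pics/w4.png

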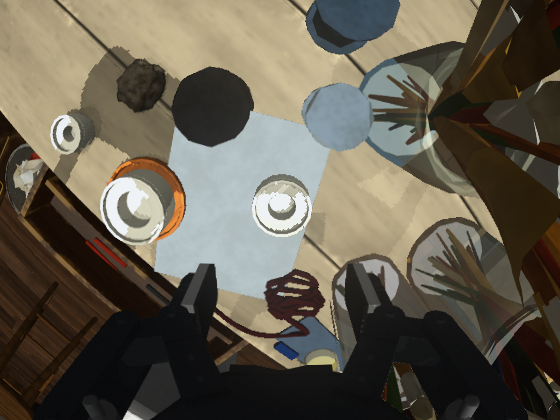

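The medium pot is centred ahead of the fingers at (282,206) and nothing is in the way. Descending.

jog_arm --increments '[[[0, 0, 0.8, 0, 0, 0, 0.5], [0, 0, 0.9, 0, 0, 0, 0.5], [0, 0, 0.9, 0, 0, 0, 0.5], [0, 0, 0.8, 0, 0, 0, 0.5], [0, 0, 0.5, 0, 0, 0, 0.5]]]'

```text
time: 12.17
tool_pos: [0.5582, 0.1761, 0.0804]
tcp_rot: [-2.902, -1.202, 0.005]
wrist_force: [-1.1, -0.1, 0.2]
width: 0.751
grip_force: 0.0
```

jog_arm --increments '[[[0, 0, 0, 0, 0, 0, 0.5], [0, 0, 0, 0, 0, 0, 0.5], [0, 0, 0, 0, 0, 0, 0], [0, 0, 0, 0, 0, 0, -1], [0, 0, 0, 0, 0, 0, -1]]]'

```text
time: 12.58
tool_pos: [0.5612, 0.1769, 0.085]
tcp_rot: [2.902, 1.201, 0.006]
wrist_force: [-0.2, 0.5, 2.7]
width: 0.558
grip_force: 31.3
```

jog_arm --increments '[[[0, 0, 0, 0, 0, 0, -1], [0, 0, 0, 0, 0, 0, -1], [0, 0, 0, 0, 0, 0, -1], [0, 0, 0, 0, 0, 0, -1], [0, 0, 0, 0, 0, 0, -1]]]'

```text
time: 13.0
tool_pos: [0.5612, 0.1769, 0.0849]
tcp_rot: [2.902, 1.201, 0.005]
wrist_force: [-0.0, -0.1, 6.9]
width: 0.559
grip_force: 31.6
```

jog_arm --increments '[[[0, 0, -0.3, 0, 0, 0, -1], [0, 0, -0.8, 0, 0, 0, -1], [0, 0, -0.8, 0, 0, 0, -1], [0, 0, -0.8, 0, 0, 0, -1], [0, 0, -0.5, 0, 0, 0, -1]]]'

```text
time: 13.42
tool_pos: [0.5603, 0.1766, 0.1819]
tcp_rot: [2.902, 1.201, 0.004]
wrist_force: [0.1, 1.0, -1.5]
width: 0.555
grip_force: 31.4
```

jog_arm --increments '[[[0, 0, 0, 0, 0, 0, -1], [0, 0, 0, 0, 0, 0, -1], [0, 0, 0, 0, 0, 0, -1], [0, 0, 0, 0, 0, 0, -1], [0, 0, 0, 0, 0, 0, -1]]]'

```text
time: 13.83
tool_pos: [0.5586, 0.1761, 0.1771]
tcp_rot: [-2.902, -1.201, 0.006]
wrist_force: [-0.3, 0.2, -0.7]
width: 0.553
grip_force: 31.4
```

Run:
```python
from h import *
s,p,M,y=pose();print(p,y,s['width'])
plan([(.4735,.2644,.17,45,-1)])
```

```text
[0.55857823 0.17614254 0.17711208] 44.97520975819736 0.5533465237790072
[[0.01,-0.82,0.05,0,0.01,0,-1],[0.02,-0.82,0.05,0,0,0,-1],[0.01,-0.82,0.05,-0.01,0.01,0,-1],[0.02,-0.81,0.05,0,0,0,-1],[0.01,-0.82,0.04,-0.01,0.01,0,-1]]
```

jog_arm --increments '[[[0.01, -0.8, 0.05, 0, 0, 0, -1], [0.01, -0.82, 0.05, 0, 0, 0, -1], [0.01, -0.82, 0.05, 0, 0, 0, -1], [0.01, -0.82, 0.05, 0, 0, 0, -1], [0.01, -0.82, 0.05, 0, 0, 0, -1]]]'

```text
time: 14.25
tool_pos: [0.473, 0.2644, 0.1703]
tcp_rot: [2.903, 1.201, -0.003]
wrist_force: [-0.6, 0.2, -0.8]
width: 0.555
grip_force: 31.4
```

jog_arm --increments '[[[0, 0, 0, 0, 0, 0, -1], [0, 0, 0, 0, 0, 0, -1], [0, 0, 0, 0, 0, 0, -1], [0, 0, 0, 0, 0, 0, -1], [0, 0, 0, 0, 0, 0, -1]]]'

```text
time: 14.67
tool_pos: [0.4751, 0.2635, 0.1715]
tcp_rot: [2.903, 1.2, 0.0]
wrist_force: [-0.2, -0.7, -0.8]
width: 0.556
grip_force: 31.5
```

Run:
```python
from h import *
s,p,M,y=pose();print(p,y,s['width'])
im,d=viewer.read_camera('wrist');P=pts_wrist(d,s).astype(np.float32);cv2.imwrite('pics/w5.png',im)
zt=p[2]-.085+.03;print(zt,top(P,p[:2],.026,zt-.004,zt+.004))
print('large',top(P,(.4735,.264),.033,.036,.045))
plan([(.4735,.2644,.13,45,-1)])
```

```text
[0.47506515 0.26351585 0.17151071] 44.90982135280039 0.5561803266615676
0.11651071086038502 [4.752e-01 2.638e-01 5.210e-02 1.170e-01 3.344e+03]
large [4.738e-01 2.646e-01 6.030e-02 4.060e-02 1.331e+03]
[[-0.01,-0.03,0.69,0,0,-0.01,-1],[-0.01,-0.03,0.7,0,0,-0.01,-1],[0,0,0,0,0,0,-1],[0,0,0,0,0,0,-1],[0,0,0,0,0,0,-1]]
```

View pics/w5.png

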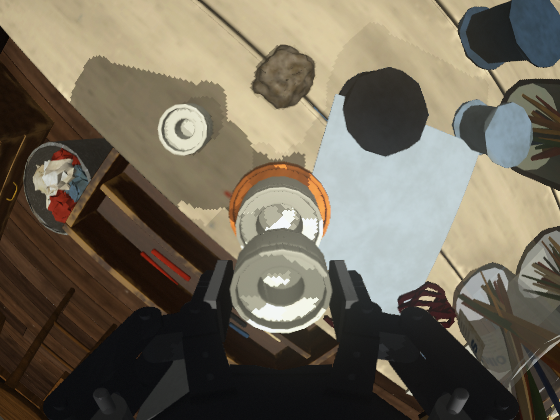

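The medium pot is held level at (281,275), with the large pot right below it at (279,222).

jog_arm --increments '[[[0, -0.05, 0.5, 0, 0, 0, -1], [0, 0, 0.5, 0, 0, 0, -1], [0, 0, 0.35, 0, 0, 0, -1], [0, 0, 0, 0, 0, 0, -1], [0, 0, 0, 0, 0, 0, -1]]]'

```text
time: 15.13
tool_pos: [0.473, 0.2646, 0.1303]
tcp_rot: [2.903, 1.201, -0.003]
wrist_force: [0.2, -1.1, -1.5]
width: 0.555
grip_force: 31.5
```

jog_arm --increments '[[[0, 0, 0, 0, 0, 0, -1], [0, 0, 0, 0, 0, 0, -1], [0, 0, 0, 0, 0, 0, -1], [0, 0, 0, 0, 0, 0, -1], [0, 0, 0, 0, 0, 0, -1]]]'

```text
time: 15.55
tool_pos: [0.4736, 0.2654, 0.1317]
tcp_rot: [-2.903, -1.202, -0.002]
wrist_force: [0.4, -0.9, -0.1]
width: 0.559
grip_force: 31.5
```

jog_arm --increments '[[[0, 0.02, 0.15, 0, 0, 0, -1], [0, 0, 0.15, 0, 0, 0, -1], [0, 0, 0.08, 0, 0, 0, -1], [0, 0, 0, 0, 0, 0, -1], [0, 0, 0, 0, 0, 0, -1]]]'

```text
time: 15.97
tool_pos: [0.4735, 0.2647, 0.1192]
tcp_rot: [2.903, 1.202, -0.001]
wrist_force: [-0.1, -0.3, -1.2]
width: 0.553
grip_force: 31.5
```

jog_arm --increments '[[[0, 0, 0, 0, 0, 0, -1], [0, 0, 0, 0, 0, 0, -1], [0, 0, 0, 0, 0, 0, -1], [0, 0, 0, 0, 0, 0, -1], [0, 0, 0, 0, 0, 0, -1]]]'

```text
time: 16.38
tool_pos: [0.4737, 0.2648, 0.1197]
tcp_rot: [2.903, 1.202, 0.0]
wrist_force: [0.4, -0.7, -0.9]
width: 0.554
grip_force: 31.5
```

jog_arm --increments '[[[0, 0, 0.03, 0, 0, 0, -1], [0, 0, 0, 0, 0, 0, 0.2], [0, 0, 0, 0, 0, 0, 0.4], [0, 0, 0, 0, 0, 0, 0.5], [0, 0, 0, 0, 0, 0, 0.5]]]'

```text
time: 16.8
tool_pos: [0.4739, 0.2649, 0.119]
tcp_rot: [-2.903, -1.202, -0.001]
wrist_force: [0.0, 0.6, 0.5]
width: 0.753
grip_force: 0.0
```

jog_arm --increments '[[[0, 0, 0, 0, 0, 0, 0.5], [0, 0, -0.5, 0, 0, 0, 0.5], [0, 0, -1, 0, 0, 0, 0.5], [0, 0, -1, 0, 0, 0, 0.5], [0, 0, -1, 0, 0, 0, 0.5]]]'

```text
time: 17.22
tool_pos: [0.4733, 0.2645, 0.2245]
tcp_rot: [2.903, 1.202, -0.002]
wrist_force: [-0.1, 0.1, 0.1]
width: 0.748
grip_force: 0.0
```

jog_arm --increments '[[[0, 0, -0.7, 0, 0, -1, 0.5], [0, 0, 0, 0, 0, -1, 0.5], [0, 0, 0, 0, 0, -1, 0.5], [0, 0, 0, 0, 0, -1, 0.5], [0, 0, 0, 0, 0, -1, 0.5]]]'

```text
time: 17.63
tool_pos: [0.4737, 0.2648, 0.2452]
tcp_rot: [2.488, 1.918, 0.001]
wrist_force: [0.2, 0.1, 0.1]
width: 0.747
grip_force: 0.0
```

jog_arm --increments '[[[0, 0, 0, 0, 0, -1, 0.5], [0, 0, 0, 0, 0, -1, 0.5], [0, 0, 0, 0, 0, -1, 0.5], [0, 0, 0, 0, 0, -1, 0.5], [0, 0, 0, 0, 0, -1, 0.5]]]'

```text
time: 18.05
tool_pos: [0.4737, 0.2647, 0.2448]
tcp_rot: [1.907, 2.497, 0.0]
wrist_force: [-0.0, -0.2, -0.8]
width: 0.748
grip_force: 0.0
```

jog_arm --increments '[[[0, 0, 0, 0, 0, -1, 0.5], [0, 0, 0, 0, 0, -1, 0.3], [0, 0, 0, 0, 0, 0, 0.3], [0, 0, 0, 0, 0, 0, 0.3], [0, 0, 0, 0, 0, 0, 0.3]]]'

```text
time: 18.47
tool_pos: [0.4737, 0.2647, 0.2448]
tcp_rot: [1.646, 2.676, 0.0]
wrist_force: [0.9, -0.6, -0.1]
width: 0.649
grip_force: 0.0
```

Run:
```python
from h import *
s,p,M,y=pose();print(p,y)
im,d=viewer.read_camera('wrist');P=pts_wrist(d,s).astype(np.float32);cv2.imwrite('pics/w6.png',im)
print('medium',top(P,(.4738,.2645),.03,.059,.069))
print('large',top(P,(.4738,.2645),.033,.036,.045))
k='small';print(k,top(P,(.475,.358),.03,H[k]-.004,H[k]+.005))
m=(np.hypot(P[...,0]-.4737,P[...,1]-.2645)<.025)&(P[...,2]>.059)&(P[...,2]<.069)
q=P[m];print(np.linalg.lstsq(np.c_[q[:,:2]-q[:,:2].mean(0),np.ones(len(q))],q[:,2],rcond=None)[0])
plan([(.475,.358,.20,135,.3),(.475,.358,.082,135,.3)])
```

```text
[0.47371755 0.26473789 0.24480161] 116.82200682757458
medium [4.727e-01 2.644e-01 4.810e-02 6.040e-02 1.767e+03]
large [4.737e-01 2.642e-01 6.040e-02 4.200e-02 9.480e+02]
small [4.749e-01 3.579e-01 3.610e-02 2.890e-02 5.810e+02]
[-0.00226605  0.01009617  0.06196411]
[[0.69,0.36,0.37,0,0,-0.76,0.3],[0.66,0.41,0.37,0,0,-0.75,0.3],[0.62,0.47,0.38,0,0,-0.76,0.3],[0.58,0.51,0.37,0,0,-0.75,0.3],[0,0,0.79,0,0,0,0.3]]
[[0,0,0.79,0,0,0,0.3],[0,0,0.79,0,0,0,0.3],[0,0,0.78,0,0,0,0.3],[0,0,0.79,0,0,0,0.3],[0,0,0,0,0,0,0.3]]
```

View pics/w6.png

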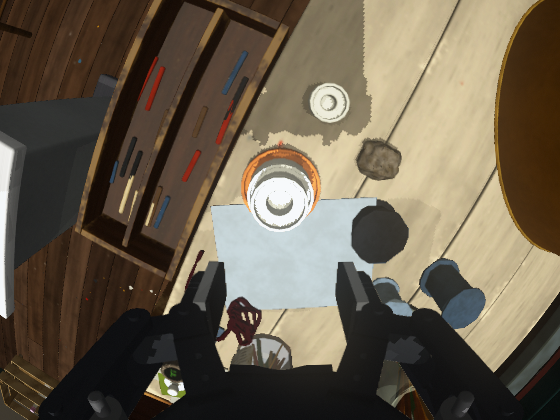

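The medium pot is seated in the large one at (280,199), concentric and level. The small pot is at (329,102).

jog_arm --increments '[[[0.69, 0.36, 0.37, 0, 0, -0.75, 0.3], [0.66, 0.41, 0.37, 0, 0, -0.75, 0.3], [0.62, 0.47, 0.37, 0, 0, -0.75, 0.3], [0.58, 0.51, 0.37, 0, 0, -0.75, 0.3], [0, 0, 0, 0, 0, 0, 0.3]]]'

```text
time: 18.93
tool_pos: [0.4739, 0.3606, 0.198]
tcp_rot: [-1.197, -2.902, 0.001]
wrist_force: [0.5, -0.9, -0.2]
width: 0.649
grip_force: 0.0
```

jog_arm --increments '[[[0, 0, 0, 0, 0, 0, 0.3], [0, 0, 0, 0, 0, 0, 0.3], [0, 0, 0, 0, 0, 0, 0.3], [0, 0, 0, 0, 0, 0, 0.3], [0, 0, 0, 0, 0, 0, 0.3]]]'

```text
time: 19.35
tool_pos: [0.4753, 0.3573, 0.2011]
tcp_rot: [1.205, 2.901, 0.001]
wrist_force: [0.5, -0.9, 0.7]
width: 0.648
grip_force: 0.0
```

Run:
```python
from h import *
s,p,M,y=pose();print(p,y)
im,d=viewer.read_camera('wrist');P=pts_wrist(d,s).astype(np.float32)
k='small';print(k,top(P,(.475,.358),.03,H[k]-.004,H[k]+.005))
plan([(.475,.358,.081,135,.3)])
```

```text
[0.4752959  0.35731618 0.2010877 ] 134.89133295726037
small [4.748e-01 3.580e-01 3.640e-02 2.870e-02 7.730e+02]
[[0,0,0.8,0,0,0,0.3],[0.01,0,0.8,0,0,0,0.3],[0,0,0.8,0,0,-0.01,0.3],[0.01,0,0.8,0,0,0,0.3],[0,0,0.8,0.01,0,-0.01,0.3]]
```

jog_arm --increments '[[[0, 0, 0.8, 0, 0, 0, 0.3], [0.01, 0, 0.9, 0, 0, 0, 0.3], [0, 0, 0.9, 0, 0, 0, 0.3], [0.01, 0, 0.8, 0, 0, 0, 0.3], [0, 0, 0.6, 0, 0, 0, 0.3]]]'

```text
time: 19.82
tool_pos: [0.4738, 0.3574, 0.0785]
tcp_rot: [-1.204, -2.901, 0.002]
wrist_force: [-0.0, -0.7, -0.1]
width: 0.653
grip_force: 0.0
```

jog_arm --increments '[[[0, 0, 0, 0, 0, 0, 0.3], [0, 0, 0, 0, 0, 0, 0.3], [0, 0, 0, 0, 0, 0, -0.2], [0, 0, 0, 0, 0, 0, -1], [0, 0, 0, 0, 0, 0, -1]]]'

```text
time: 20.23
tool_pos: [0.4758, 0.3592, 0.0826]
tcp_rot: [1.202, 2.9, 0.005]
wrist_force: [-0.8, -0.2, 2.6]
width: 0.419
grip_force: 30.3
```

jog_arm --increments '[[[0, 0, 0, 0, 0, 0, -1], [0, 0, 0, 0, 0, 0, -1], [0, 0, 0, 0, 0, 0, -1], [0, 0, 0, 0, 0, 0, -1], [0, 0, 0, 0, 0, 0, -1]]]'

```text
time: 20.65
tool_pos: [0.4758, 0.3592, 0.0825]
tcp_rot: [1.202, 2.9, 0.005]
wrist_force: [0.6, -1.1, 6.2]
width: 0.422
grip_force: 30.6
```

jog_arm --increments '[[[0, 0, -0.3, 0, 0, 0, -1], [0, 0, -0.8, 0, 0, 0, -1], [0, 0, -0.9, 0, 0, 0, -1], [0, 0, -0.9, 0, 0, 0, -1], [0, 0, -0.6, 0, 0, 0, -1]]]'

```text
time: 21.07
tool_pos: [0.475, 0.3588, 0.1885]
tcp_rot: [1.202, 2.901, 0.004]
wrist_force: [1.0, 0.2, -0.6]
width: 0.412
grip_force: 30.3
```

jog_arm --increments '[[[-0.5, -0.5, 0, 0, 0, 0, -1], [-0.5, -0.5, 0, 0, 0, 0, -1], [-0.6, -0.6, 0, 0, 0, 0, -1], [-0.6, -0.6, 0, 0, 0, 0, -1], [0, 0, 0, 0, 0, 0, -1]]]'

```text
time: 21.48
tool_pos: [0.4734, 0.2614, 0.1853]
tcp_rot: [-1.205, -2.901, 0.005]
wrist_force: [0.1, 0.8, -1.1]
width: 0.419
grip_force: 30.3
```

jog_arm --increments '[[[0, 0, 0, 0, 0, 0, -1], [0, 0, 0, 0, 0, 0, -1], [0, 0, 0, 0, 0, 0, -1], [0, 0, 0, 0, 0, 0, -1], [0, 0, 0, 0, 0, 0, -1]]]'

```text
time: 21.9
tool_pos: [0.4745, 0.2658, 0.1854]
tcp_rot: [-1.201, -2.903, -0.0]
wrist_force: [0.4, 1.1, -0.7]
width: 0.417
grip_force: 30.3
```

Run:
```python
from h import *
s,p,M,y=pose();print(p,y,s['width'])
im,d=viewer.read_camera('wrist');P=pts_wrist(d,s).astype(np.float32);cv2.imwrite('pics/w7.png',im)
zt=p[2]-.0825+.028;print(zt,top(P,p[:2],.0205,zt-.004,zt+.004))
print('medium',top(P,(.4735,.2645),.03,.062,.07))
plan([(.4736,.2645,.155,135,-1)])
```

```text
[0.47447057 0.26580193 0.18541   ] 135.0341406743299 0.4173343450127094
0.13091000128091118 [4.744e-01 2.661e-01 4.110e-02 1.316e-01 2.299e+03]
medium [4.725e-01 2.643e-01 4.860e-02 6.540e-02 7.990e+02]
[[0,-0.02,0.51,0,0,0,-1],[-0.01,-0.03,0.5,0,0,0,-1],[0,0,0,0,0,0,-1],[0,0,0,0,0,0,-1],[0,0,0,0,0,0,-1]]
```

View pics/w7.png

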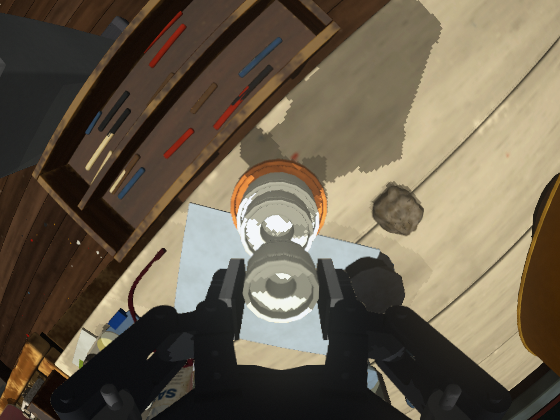

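The small pot is held level at (281,284), with the medium pot's mouth behind and below it at (278,226).

jog_arm --increments '[[[0, -0.06, 0.4, 0, 0, 0, -1], [0, 0, 0.4, 0, 0, 0, -1], [0, 0, 0.3, 0, 0, 0, -1], [0, 0, 0, 0, 0, 0, -1], [0, 0, 0, 0, 0, 0, -1]]]'

```text
time: 22.37
tool_pos: [0.4721, 0.2632, 0.1506]
tcp_rot: [-1.202, -2.9, 0.004]
wrist_force: [-0.4, 0.2, -1.1]
width: 0.422
grip_force: 30.4
```

jog_arm --increments '[[[0, 0, 0, 0, 0, 0, -1], [0, 0, 0, 0, 0, 0, -1], [0, 0, 0, 0, 0, 0, -1], [0, 0, 0, 0, 0, 0, -1], [0, 0, 0, 0, 0, 0, -1]]]'

```text
time: 22.78
tool_pos: [0.4735, 0.2639, 0.1529]
tcp_rot: [1.203, 2.902, 0.001]
wrist_force: [-0.4, -0.4, -0.8]
width: 0.417
grip_force: 30.4
```

jog_arm --increments '[[[0, 0, 0.15, 0, 0, 0, -1], [0, 0, 0.15, 0, 0, 0, -1], [0, 0, 0.08, 0, 0, 0, -1], [0, 0, 0, 0, 0, 0, -1], [0, 0, 0, 0, 0, 0, -1]]]'

```text
time: 23.2
tool_pos: [0.473, 0.2637, 0.1406]
tcp_rot: [-1.203, -2.902, 0.001]
wrist_force: [0.2, -0.3, -1.3]
width: 0.422
grip_force: 30.4
```

jog_arm --increments '[[[0, 0, 0, 0, 0, 0, -1], [0, 0, 0, 0, 0, 0, -1], [0, 0, 0, 0, 0, 0, -1], [0, 0, 0, 0, 0, 0, -1], [0, 0, 0, 0, 0, 0, -1]]]'

```text
time: 23.62
tool_pos: [0.4732, 0.2637, 0.1409]
tcp_rot: [-1.203, -2.902, 0.0]
wrist_force: [0.1, 0.2, -0.2]
width: 0.423
grip_force: 30.4
```

jog_arm --increments '[[[0, 0, 0.02, 0, 0, 0, -1], [0, 0, 0, 0, 0, 0, -0.1], [0, 0, 0, 0, 0, 0, 0.1], [0, 0, 0, 0, 0, 0, 0.3], [0, 0, 0, 0, 0, 0, 0.3]]]'

```text
time: 24.03
tool_pos: [0.4733, 0.2638, 0.1405]
tcp_rot: [1.203, 2.902, 0.0]
wrist_force: [-0.1, -0.5, -0.5]
width: 0.653
grip_force: 0.0
```

jog_arm --increments '[[[0, 0, 0, 0, 0, 0, 0.3], [0, 0, -0.5, 0, 0, 0, 0.3], [0, 0, -1, 0, 0, 0, 0.3], [0, 0, -1, 0, 0, 0, 0.3], [0, 0, -1, 0, 0, 0, 0.3]]]'

```text
time: 24.45
tool_pos: [0.4727, 0.2635, 0.246]
tcp_rot: [-1.203, -2.901, 0.002]
wrist_force: [0.5, -0.4, 0.1]
width: 0.655
grip_force: 0.0
```

jog_arm --increments '[[[0, 0, -0.5, 0, 0, 0, 0.3], [0, 0, 0, 0, 0, 0, 0.3], [0, 0, 0, 0, 0, 0, 0], [0, 0, 0, 0, 0, 0, 0], [0, 0, 0, 0, 0, 0, 0]]]'

```text
time: 24.87
tool_pos: [0.4722, 0.2632, 0.2583]
tcp_rot: [-1.202, -2.9, 0.004]
wrist_force: [-0.4, 0.9, -0.2]
width: 0.502
grip_force: 0.0
```

Run:
```python
from h import *
s,p,M,y=pose();print(p,y)
im,d=viewer.read_camera('wrist');P=pts_wrist(d,s).astype(np.float32);cv2.imwrite('pics/w8.png',im)
print('small',top(P,(.473,.264),.025,.083,.095))
print('medium',top(P,(.473,.264),.03,.060,.07))
plan([(.41,.16,.25,135,0),(.41,.03,.25,135,0),(.468,-.0675,.22,135,0)])
```

```text
[0.47216314 0.26319611 0.25831301] 134.97164993669733
small [4.734e-01 2.640e-01 3.630e-02 8.720e-02 5.750e+02]
medium [4.725e-01 2.645e-01 4.800e-02 6.550e-02 7.010e+02]
[[-0.19,-0.78,0.06,-0.01,0,0,0],[-0.2,-0.78,0.06,-0.01,0,0,0],[-0.19,-0.78,0.05,0,0,0,0],[-0.2,-0.78,0.06,-0.01,-0.01,0,0],[-0.19,-0.78,0.05,0,0,-0.01,0]]
[[-0.61,-0.61,0,0,0,0,0],[-0.61,-0.61,0,0,0,0,0],[-0.61,-0.61,0,0,0,0,0],[-0.62,-0.62,0,0,0,0,0],[-0.61,-0.61,0,0,0,0,0]]
[[-0.73,-0.19,0.2,0,0,0,0],[-0.73,-0.19,0.2,0,0,0,0],[-0.74,-0.19,0.2,0,0,0,0],[-0.73,-0.18,0.2,0,0,0,0],[-0.74,-0.19,0.2,0,0,0,0]]
```

View pics/w8.png

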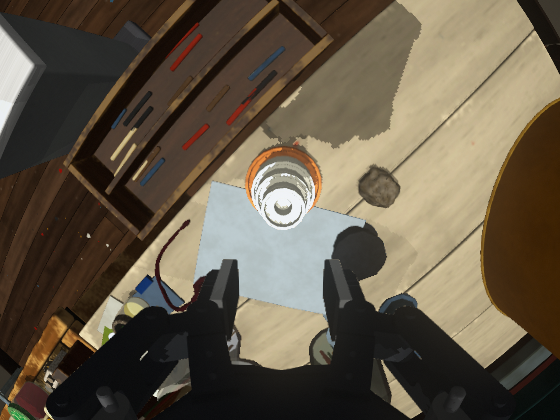

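The small pot at (283,207) is seated with its rim at about 87 mm, concentric. Heading for the lid.

jog_arm --increments '[[[-0.2, -0.78, 0.06, 0, 0, 0, 0], [-0.2, -0.78, 0.06, 0, 0, 0, 0], [-0.2, -0.78, 0.06, 0, 0, 0, 0], [-0.2, -0.78, 0.06, 0, 0, 0, 0], [-0.2, -0.78, 0.06, 0, 0, 0, 0]]]'

```text
time: 25.33
tool_pos: [0.4102, 0.1588, 0.2497]
tcp_rot: [-1.201, -2.9, 0.003]
wrist_force: [0.6, -0.2, 0.1]
width: 0.5
grip_force: 0.0
```

jog_arm --increments '[[[-0.6, -0.6, 0, 0, 0, 0, 0], [-0.6, -0.6, 0, 0, 0, 0, 0], [-0.6, -0.6, 0, 0, 0, 0, 0], [-0.6, -0.6, 0, 0, 0, 0, 0], [-0.6, -0.6, 0, 0, 0, 0, 0]]]'

```text
time: 25.75
tool_pos: [0.4106, 0.0314, 0.2501]
tcp_rot: [-1.202, -2.901, 0.001]
wrist_force: [0.9, 0.2, 1.0]
width: 0.498
grip_force: 0.0
```

jog_arm --increments '[[[-0.73, -0.2, 0.2, 0, 0, 0, 0], [-0.73, -0.2, 0.2, 0, 0, 0, 0], [-0.73, -0.2, 0.2, 0, 0, 0, 0], [-0.73, -0.2, 0.2, 0, 0, 0, 0], [-0.73, -0.2, 0.2, 0, 0, 0, 0]]]'

```text
time: 26.17
tool_pos: [0.4673, -0.0671, 0.2197]
tcp_rot: [-1.203, -2.9, 0.001]
wrist_force: [-0.1, 0.1, 0.1]
width: 0.504
grip_force: 0.0
```

jog_arm --increments '[[[0, 0, 0, 0, 0, 0, 0], [0, 0, 0, 0, 0, 0, 0], [0, 0, 0, 0, 0, 0, 0], [0, 0, 0, 0, 0, 0, 0], [0, 0, 0, 0, 0, 0, 0]]]'

```text
time: 26.58
tool_pos: [0.4673, -0.0654, 0.2213]
tcp_rot: [-1.201, -2.902, -0.0]
wrist_force: [-0.2, -0.2, 1.0]
width: 0.495
grip_force: 0.0
```

Run:
```python
from h import *
s,p,M,y=pose();print(p,y)
im,d=viewer.read_camera('wrist');P=pts_wrist(d,s).astype(np.float32);cv2.imwrite('pics/w9.png',im)
print('knob',top(P,(.468,-.0675),.02,.022,.035),'disc',top(P,(.468,-.0675),.022,.008,.013),'jar',top(P,(.457,.01),.03,.05,.06))
k=top(P,(.468,-.0675),.02,.022,.035)
plan([(k[0],k[1],.12,135,0)])
```

```text
[ 0.46730684 -0.06538855  0.22132565] 135.0270227320416
knob [ 4.68e-01 -6.78e-02  1.60e-02  3.02e-02  2.82e+02] disc [ 4.680e-01 -6.750e-02  4.420e-02  1.090e-02  1.415e+03] jar [4.565e-01 9.300e-03 3.620e-02 5.560e-02 1.772e+03]
[[-0.02,-0.01,0.85,0,0,0,0],[-0.02,-0.01,0.84,0,0,0,0],[-0.01,-0.01,0.85,0,0,0,0],[-0.02,-0.01,0.84,0,0,0.01,0],[0,0,0,0,0,0,0]]
```

View pics/w9.png

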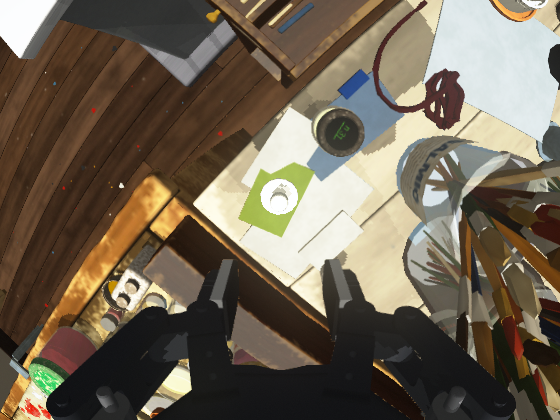

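The lid is at (280,198), centred ahead of the fingers; the jar at (339,131) and the board are clear of the descent.

jog_arm --increments '[[[-0.05, -0.02, 0.8, 0, 0, 0, 0], [0, 0, 0.8, 0, 0, 0, 0], [0, 0, 0.8, 0, 0, 0, 0], [0, 0, 0.8, 0, 0, 0, 0], [0, 0, 0.3, 0, 0, 0, 0]]]'

```text
time: 27.05
tool_pos: [0.4661, -0.0666, 0.1136]
tcp_rot: [-1.2, -2.898, 0.001]
wrist_force: [-0.9, 1.0, 0.7]
width: 0.505
grip_force: 0.0
```

jog_arm --increments '[[[0, 0, 0, 0, 0, 0, 0], [0, 0, 0, 0, 0, 0, 0], [0, 0, 0, 0, 0, 0, 0], [0, 0, 0, 0, 0, 0, 0], [0, 0, 0, 0, 0, 0, 0]]]'

```text
time: 27.47
tool_pos: [0.4696, -0.0678, 0.118]
tcp_rot: [1.202, 2.899, 0.001]
wrist_force: [0.5, 0.3, -0.4]
width: 0.499
grip_force: 0.0
```

jog_arm --increments '[[[0, 0, 0, 0, 0, 0, 0], [0, 0, 0, 0, 0, 0, 0], [0, 0, 0, 0, 0, 0, 0], [0, 0, 0, 0, 0, 0, 0], [0, 0, 0, 0, 0, 0, 0]]]'

```text
time: 27.88
tool_pos: [0.4683, -0.0676, 0.1164]
tcp_rot: [-1.203, -2.902, -0.0]
wrist_force: [0.2, -0.4, 0.8]
width: 0.501
grip_force: 0.0
```

jog_arm --increments '[[[0, 0, 0.4, 0, 0, 0, 0], [0, 0, 0.4, 0, 0, 0, 0], [0, 0, 0.2, 0, 0, 0, 0], [0, 0, 0, 0, 0, 0, 0], [0, 0, 0, 0, 0, 0, 0]]]'

```text
time: 28.3
tool_pos: [0.468, -0.0676, 0.086]
tcp_rot: [-1.203, -2.901, 0.0]
wrist_force: [0.2, 0.3, -0.3]
width: 0.5
grip_force: 0.0
```

jog_arm --increments '[[[0, 0, 0, 0, 0, 0, -0.3], [0, 0, 0, 0, 0, 0, -0.5], [0, 0, 0, 0, 0, 0, -0.7], [0, 0, 0, 0, 0, 0, -1], [0, 0, 0, 0, 0, 0, -1]]]' --force 25

```text
time: 28.72
tool_pos: [0.4689, -0.0677, 0.087]
tcp_rot: [1.203, 2.901, 0.0]
wrist_force: [-0.6, -0.4, 2.9]
width: 0.171
grip_force: 24.4
```

jog_arm --increments '[[[0, 0, 0, 0, 0, 0, -1], [0, 0, 0, 0, 0, 0, -1], [0, 0, 0, 0, 0, 0, -1], [0, 0, 0, 0, 0, 0, -1], [0, 0, 0, 0, 0, 0, -1]]]'

```text
time: 29.13
tool_pos: [0.4689, -0.0677, 0.0869]
tcp_rot: [1.202, 2.901, 0.0]
wrist_force: [-0.4, -0.3, 5.3]
width: 0.167
grip_force: 24.6
```

jog_arm --increments '[[[0, 0, -0.2, 0, 0, 0, -1], [0, 0, -0.5, 0, 0, 0, -1], [0, 0, -0.8, 0, 0, 0, -1], [0, 0, -0.9, 0, 0, 0, -1], [0, 0, -0.9, 0, 0, 0, -1]]]'

```text
time: 29.55
tool_pos: [0.4672, -0.0673, 0.1855]
tcp_rot: [-1.202, -2.899, 0.001]
wrist_force: [0.6, -0.4, -0.7]
width: 0.166
grip_force: 24.5
```

jog_arm --increments '[[[0, 0, -0.8, 0, 0, 0, -1], [0, 0, -0.3, 0, 0, 0, -1], [0, 0, 0, 0, 0, 0, -1], [0, 0, 0, 0, 0, 0, -1], [0, 0, 0, 0, 0, 0, -1]]]'

```text
time: 29.97
tool_pos: [0.4671, -0.0673, 0.2164]
tcp_rot: [-1.202, -2.899, 0.001]
wrist_force: [-0.1, 0.5, -0.8]
width: 0.166
grip_force: 24.5
```

Run:
```python
from h import *
s,p,M,y=pose();print(p,y,s['width'],s['grip_force'])
im,d=viewer.read_camera('wrist');P=pts_wrist(d,s).astype(np.float32);cv2.imwrite('pics/w10.png',im)
zt=p[2]-.0869+.010;m=(np.hypot(P[...,0]-p[0],P[...,1]-p[1])<.022)&(abs(P[...,2]-zt)<.006)
q=P[m];print(zt,len(q),q.mean(0),np.linalg.lstsq(np.c_[q[:,:2]-q[:,:2].mean(0),np.ones(len(q))],q[:,2],rcond=None)[0])
plan([(.41,.03,.22,135,-1),(.41,.16,.22,135,-1),(.4732,.264,.22,135,-1)])
```

```text
[ 0.46706995 -0.06733889  0.21638512] 134.97255756360968 0.16592563777504793 24.53462642171189
0.1394851249633185 1309 [ 0.45913735 -0.0601183   0.14100999] [ 0.02442984 -0.0830555   0.1410099 ]
[[0.73,0.19,-0.02,0,-0.01,0,-1],[0.73,0.19,-0.03,-0.01,-0.01,0,-1],[0.73,0.19,-0.02,0,0,0,-1],[0.72,0.19,-0.03,-0.01,-0.01,0,-1],[0.73,0.19,-0.02,0,0,0,-1]]
[[0.61,0.61,0,0,0,0,-1],[0.61,0.61,0,0,0,0,-1],[0.61,0.61,0,0,0,0,-1],[0.62,0.62,0,0,0,0,-1],[0.61,0.61,0,0,0,0,-1]]
[[0.19,0.79,0,0,0,0,-1],[0.19,0.79,0,0,0,0,-1],[0.2,0.79,0,0,0,0,-1],[0.19,0.79,0,0,0,0,-1],[0.2,0.78,0,0,0,0,-1]]
```

View pics/w10.png

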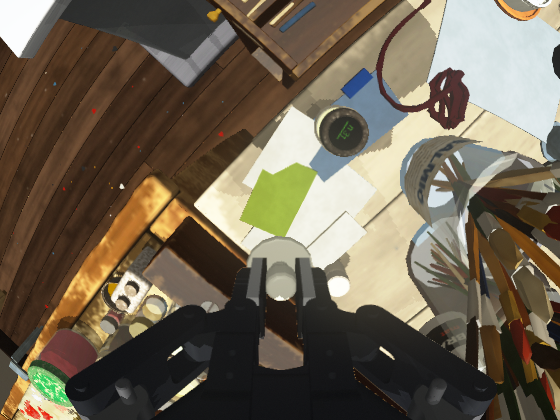

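The lid is held by its knob at (280,265) and looks square. Carrying it round to the stack.

jog_arm --increments '[[[0.6, 0.15, 0, 0, 0, 0, -1], [0.73, 0.2, 0, 0, 0, 0, -1], [0.73, 0.2, 0, 0, 0, 0, -1], [0.73, 0.2, 0, 0, 0, 0, -1], [0.8, 0.2, 0, 0, 0, 0, -1]]]'

```text
time: 30.43
tool_pos: [0.4109, 0.0293, 0.2164]
tcp_rot: [-1.203, -2.899, 0.002]
wrist_force: [0.3, 1.3, -0.7]
width: 0.165
grip_force: 24.5
```

jog_arm --increments '[[[0.6, 0.6, 0, 0, 0, 0, -1], [0.6, 0.6, 0, 0, 0, 0, -1], [0.6, 0.6, 0, 0, 0, 0, -1], [0.6, 0.6, 0, 0, 0, 0, -1], [0.6, 0.6, 0, 0, 0, 0, -1]]]'

```text
time: 30.85
tool_pos: [0.4112, 0.1569, 0.2165]
tcp_rot: [-1.202, -2.9, 0.003]
wrist_force: [0.6, -0.0, 0.2]
width: 0.169
grip_force: 24.5
```

jog_arm --increments '[[[0.2, 0.8, 0, 0, 0, 0, -1], [0.2, 0.8, 0, 0, 0, 0, -1], [0.2, 0.8, 0, 0, 0, 0, -1], [0.2, 0.8, 0, 0, 0, 0, -1], [0.2, 0.7, 0, 0, 0, 0, -1]]]'

```text
time: 31.27
tool_pos: [0.4737, 0.2609, 0.216]
tcp_rot: [-1.201, -2.9, 0.004]
wrist_force: [-0.5, -0.4, -0.2]
width: 0.165
grip_force: 24.5
```

jog_arm --increments '[[[0, 0, 0, 0, 0, 0, -1], [0, 0, 0, 0, 0, 0, -1], [0, 0, 0, 0, 0, 0, -1], [0, 0, 0, 0, 0, 0, -1], [0, 0, 0, 0, 0, 0, -1]]]'

```text
time: 31.68
tool_pos: [0.4733, 0.259, 0.2178]
tcp_rot: [-1.204, -2.901, 0.002]
wrist_force: [-0.1, -0.0, -0.6]
width: 0.167
grip_force: 24.6
```

Run:
```python
from h import *
s,p,M,y=pose();print(p,y,s['width'],s['grip_force'])
im,d=viewer.read_camera('wrist');P=pts_wrist(d,s).astype(np.float32);cv2.imwrite('pics/w11.png',im)
sc,_=viewer.read_camera('scene');cv2.imwrite('pics/s11.png',cv2.resize(sc[160:340,160:400],(720,540)))
print('small',top(P,(.473,.264),.022,.083,.095))
zt=p[2]-.0869+.010;m=(np.hypot(P[...,0]-p[0],P[...,1]-p[1])<.02)&(abs(P[...,2]-zt)<.004)
q=P[m];f=(q-p)@M;f=f[f[:,0]>.009];print(len(f),np.linalg.lstsq(np.c_[f[:,:2],np.ones(len(f))],f[:,2],rcond=None)[0],f.min(0),f.max(0))
plan([(.4732,.264,.18,135,-1)])
```

```text
[0.47331826 0.25899619 0.21775819] 134.93011476014797 0.16701972844583807 24.56798812247598
small [4.732e-01 2.642e-01 3.610e-02 8.720e-02 6.120e+02]
806 [0.14284402 0.03848612 0.0737354 ] [ 0.00901369 -0.01522885  0.07301932] [0.01818642 0.01455195 0.08017069]
[[0.06,0.05,0.64,0,0,-0.01,-1],[0.06,0.05,0.64,0,0,0,-1],[0,0,0,0,0,0,-1],[0,0,0,0,0,0,-1],[0,0,0,0,0,0,-1]]
```

View pics/s11.png

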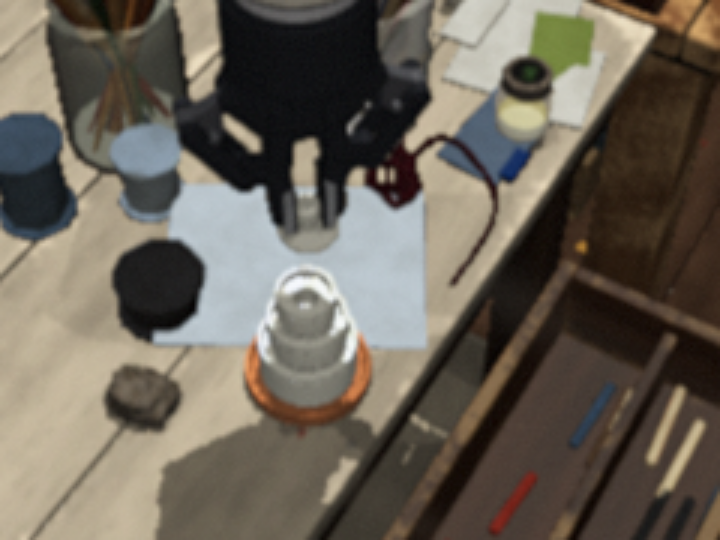

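The stack stands straight at (305,340), with the lid held just behind and above it, not visibly tilted.

jog_arm --increments '[[[0.06, 0.06, 0.4, 0, 0, 0, -1], [0.06, 0.05, 0.4, 0, 0, 0, -1], [0, 0, 0.4, 0, 0, 0, -1], [0, 0, 0, 0, 0, 0, -1], [0, 0, 0, 0, 0, 0, -1]]]'

```text
time: 32.2
tool_pos: [0.4726, 0.2642, 0.1803]
tcp_rot: [-1.202, -2.9, 0.005]
wrist_force: [0.6, 0.2, -0.4]
width: 0.171
grip_force: 24.6
```

jog_arm --increments '[[[0, 0, 0, 0, 0, 0, -1], [0, 0, 0, 0, 0, 0, -1], [0, 0, 0, 0, 0, 0, -1], [0, 0, 0, 0, 0, 0, -1], [0, 0, 0, 0, 0, 0, -1]]]'

```text
time: 32.62
tool_pos: [0.4741, 0.2649, 0.1829]
tcp_rot: [1.203, 2.902, 0.001]
wrist_force: [0.1, -0.6, 0.0]
width: 0.164
grip_force: 24.6
```

jog_arm --increments '[[[0, 0, 0, 0, 0, 0, -1], [0, 0, 0, 0, 0, 0, -1], [0, 0, 0, 0, 0, 0, -1], [0, 0, 0, 0, 0, 0, -1], [0, 0, 0, 0, 0, 0, -1]]]'

```text
time: 33.03
tool_pos: [0.4738, 0.2648, 0.1824]
tcp_rot: [-1.203, -2.902, 0.0]
wrist_force: [0.6, 0.5, -1.0]
width: 0.167
grip_force: 24.6
```

Run:
```python
from h import *
s,p,M,y=pose();print(p,y)
im,d=viewer.read_camera('wrist');P=pts_wrist(d,s).astype(np.float32);cv2.imwrite('pics/w12.png',im)
f=(P.reshape(-1,3)-p)@M
r=np.hypot(f[:,0],f[:,1]);f=f[(r<.016)&(f[:,0]>.008)&(abs(f[:,2]-.077)<.004)]
print(len(f),np.linalg.lstsq(np.c_[f[:,:2],np.ones(len(f))],f[:,2],rcond=None)[0])
```

```text
[0.47378641 0.26479745 0.18236928] 134.9737515491279
555 [-0.00772912  0.04315739  0.07525303]
```

View pics/w12.png

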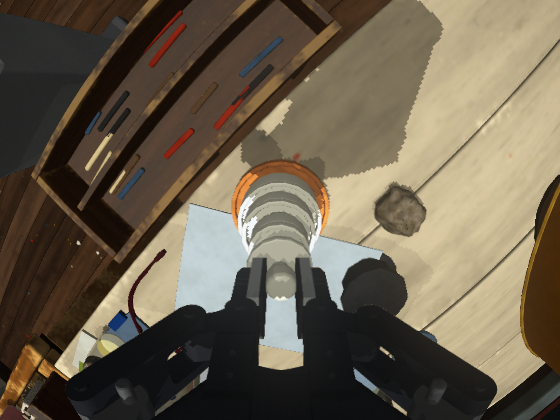

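The lid is level and directly above the small pot at (282,250). Lowering.

jog_arm --increments '[[[0, 0, 0.15, 0, 0, 0, -1], [0, 0, 0.15, 0, 0, 0, -1], [0, 0, 0.1, 0, 0, 0, -1], [0, 0, 0.06, 0, 0, 0, -1], [0, 0, 0, 0, 0, 0, -1]]]'

```text
time: 33.5
tool_pos: [0.4738, 0.2648, 0.1683]
tcp_rot: [-1.203, -2.902, 0.001]
wrist_force: [-0.6, -0.1, 0.7]
width: 0.166
grip_force: 24.6
```

jog_arm --increments '[[[0, 0, 0, 0, 0, 0, -1], [0, 0, 0, 0, 0, 0, -1], [0, 0, 0, 0, 0, 0, -1], [0, 0, 0, 0, 0, 0, -1], [0, 0, 0, 0, 0, 0, -1]]]'

```text
time: 33.92
tool_pos: [0.4738, 0.2648, 0.1686]
tcp_rot: [-1.203, -2.902, -0.0]
wrist_force: [0.3, -0.0, -0.2]
width: 0.168
grip_force: 24.6
```

jog_arm --increments '[[[0, 0, 0.03, 0, 0, 0, -1], [0, 0, 0, 0, 0, 0, -1], [0, 0, 0, 0, 0, 0, -0.5], [0, 0, 0, 0, 0, 0, -0.3], [0, 0, 0, 0, 0, 0, -0.1]]]'

```text
time: 34.33
tool_pos: [0.4737, 0.2647, 0.1675]
tcp_rot: [-1.203, -2.902, 0.0]
wrist_force: [-0.1, -0.4, 0.4]
width: 0.446
grip_force: 0.0
```

jog_arm --increments '[[[0, 0, 0, 0, 0, 0, 0], [0, 0, 0, 0, 0, 0, 0], [0, 0, -0.5, 0, 0, 0, 0], [0, 0, -1, 0, 0, 0, 0], [0, 0, -1, 0, 0, 0, 0]]]'

```text
time: 34.75
tool_pos: [0.4726, 0.2642, 0.2417]
tcp_rot: [-1.202, -2.899, 0.005]
wrist_force: [0.8, -0.0, 0.9]
width: 0.499
grip_force: 0.0
```

jog_arm --increments '[[[0, 0, -0.7, 0, 0, 0, 0], [0, 0, 0, 0, 0, 0, 0], [0, 0, 0, 0, 0, 0, 0], [0, 0, 0, 0, 0, 0, 0], [0, 0, 0, 0, 0, 0, 0]]]'

```text
time: 35.17
tool_pos: [0.4729, 0.2643, 0.2619]
tcp_rot: [-1.202, -2.9, 0.004]
wrist_force: [-0.2, 0.1, -0.6]
width: 0.502
grip_force: 0.0
```

Run:
```python
from h import *
s,p,M,y=pose();print(p,y)
im,d=viewer.read_camera('wrist');P=pts_wrist(d,s).astype(np.float32)
sc,_=viewer.read_camera('scene')
cv2.imwrite('pics/f.png',np.hstack([cv2.resize(im[100:320,180:400],(400,400)),cv2.resize(sc[230:310,220:300],(400,400))]))
c=(.4735,.2645)
print('knob',top(P,c,.02,.102,.115));print('disc',top(P,c,.02,.089,.095))
q=P[(np.hypot(P[...,0]-c[0],P[...,1]-c[1])<.016)&(abs(P[...,2]-.0915)<.003)]
print(len(q),np.linalg.lstsq(np.c_[q[:,:2]-q[:,:2].mean(0),np.ones(len(q))],q[:,2],rcond=None)[0])
```

```text
[0.47288763 0.26429416 0.26186734] 134.9681897435697
knob [4.733e-01 2.654e-01 1.590e-02 1.111e-01 3.870e+02]
disc [4.733e-01 2.650e-01 3.530e-02 9.250e-02 1.043e+03]
827 [ 0.00288898 -0.00203576  0.09257027]
```

View pics/f.png

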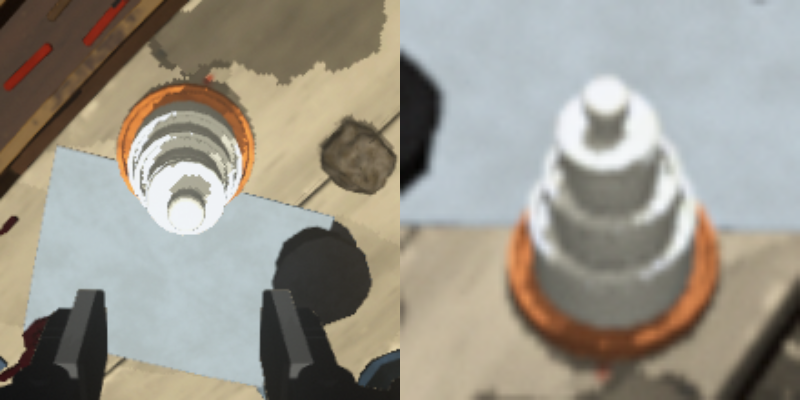

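The lid at (188,212) on the left, and (607,100) in the scene crop, is seated level at about 92 mm disc height, within 1 mm of the small pot's axis. The gripper is clear, so I'm handing in.

```bash
python3 -c "
from workcell import bot
print(bot.finish_job())"
```

```text
the job is handed in; nothing more can be done
None
```

The stack is built on the stand (large, medium and small pots, then the lid), each measured level and seated within about 1 mm of the piece below; I handed the job in at about 35 s, and no verdict came back.

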